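Right the fallen paint bottle and hold the display case unlocked

TASK

A paint bottle has toppled onto the lock of the little display case on the art-shop counter: stand it upright on the round cork coaster and let go of it. Then take the red-headed key from its wooden block, work it past the sticky pins until it is fully home in the lock, turn it a quarter turn clockwise (seen from above) against the spring, and finish while still holding the key turned in the lock. Leave the cat figure, the paint jar and the brush cup alone.

Things in the scene. Friction and masses are not known exactly. Their poses are not given: they have to be found in the camera images.
- bottle: White square paint bottle, blue band, black round cap, about 220 g. Body 46 x 46 x 85 mm, then a 36 mm square shoulder 6 mm long and a cap 28 mm across, 18 mm long (109 mm overall). Origin: centre of its foot; its x axis runs along the bottle from foot to cap, y and z square to the flat sides. It starts lying flat on the case's lid over the keyhole, cap roughly towards the robot.
- coaster: Round cork coaster fixed to the counter, 110 mm across, 4 mm thick. Origin: centre of its underside, so its top is 4 mm above the origin.
- case: Display case fixed to the counter, wooden sides and a white flat lid that does not open here, 180 x 180 mm, 65 mm high. Origin: centre of its underside; z up.
- keyhole (a point): Centre of the brass-edged slot, level with the lid's top; axes as the case's. Slot straight down, 12 mm (x) by 6 mm (y), lid 5 mm; from 7 mm down the turning plug's slot, 11.2 x 5.2 mm. Sticky pins 19 and 31 mm down each resist the blade with some 5 to 15 N; rocking the key a little helps. The key fits either way round and turns only with its collar within about 4 mm of the lid.
- key: Key, 40 g, standing blade down in its block. Origin: centre of the collar's underside, z up. Collar 18 mm across, 0 to 4 mm up; red head 30 mm along x, 10 mm along y (pinch here), 4 to 44 mm up. Below: round neck 4 mm thick to 10 mm down, flat blade 10 mm (x) by 4 mm (y) to 40 mm, tip 7.5 x 2.4 mm to 45 mm. Home: collar rests on the lid. Same after a half turn.
- key_block: Dark wooden block fixed to the counter, 60 x 60 x 55 mm, with a vertical slot 13 x 7 mm (long way along its x) and 50 mm deep in the middle of its top; the key's collar rests on the top. Origin: centre of its underside.
- plug (a joint): Turn of the lock's plug in rad: 0 at rest, grows as the key is turned clockwise seen from above, stop at 1.62; a spring (0.05 N m per rad, so about 0.08 N m at a quarter turn) returns it to 0. The key has up to about 0.2 rad of play in the plug, so turn the key on to the stop.
- cat: White ceramic cat figure, about 75 mm across and 120 mm tall, loose; bystander. Origin: centre of its underside.
- jar: Paint jar with an orange label and a yellow lid, 48 mm across, 55 mm tall, loose; bystander. Origin: centre of its underside.
- brush_cup: Blue ceramic cup with paint brushes, 68 mm across, about 215 mm tall with the brushes, loose; bystander. Origin: centre of its underside.
There are look-alikes about, which are no part of the job. What is meant by the coaster is not black or turquoise, and is the smaller of those in its own colour.

How it is judged:
On the way, in this order (a step that is already met when the one before it is completed fails the run):
1. the bottle stands upright on the coaster, let go (angle between bottle's own x axis and vertical below 0.12 rad and horizontal distance between bottle and coaster below 0.035 m and height (world z) of bottle below 0.01 m and linear speed of bottle below 0.03 m/s and contact force between the fingers and bottle below 0.1 N), for 0.2 s.
2. the key is fully home in the lock, not yet turned (z of key in the frame of case below 0.068 m and horizontal distance between key and keyhole below 0.004 m and angle between key's own z axis and vertical below 0.1 rad and value of joint plug below 0.4 rad), for 0.1 s.
At the end, for the whole second after the job is handed in: Fingers hold the key (over 1 N), collar within 3 mm of the lid and 4 mm of the keyhole centre, key upright (0.1 rad), plug turned over 1.3 rad; bottle upright (0.12 rad), still and untouched on the coaster, within 35 mm of its centre (all of step 1 and z of key in the frame of case below 0.068 m and horizontal distance between key and keyhole below 0.004 m and angle between key's own z axis and vertical below 0.1 rad and value of joint plug above 1.3 rad and contact force between the fingers and key above 1 N); the arm keeps its last pose, push and grip.
It fails at once if a bystander (cat, jar or brush cup) is shifted more than 30 mm or tipped over (distance of any of cat, jar, brush_cup from where it was at the start of the episode above 0.03 m or angle between any of cat, jar, brush_cup's own z axis and vertical above 0.5 rad).
It also fails if it takes over 72 s, if anything falls off the work surface, if the arm or the gripper's body presses on something with over 40 N, if the wrist force passes 120 N, or if a joint passes its speed limit or range.

ROBOT

A 6-joint arm with a two-finger parallel gripper is mounted at the origin on the work surface. World frame = base frame: x ahead of the robot, y to its left, z up, the work surface at z = 0. Lengths are in m, angles in rad, forces in N, time in s.
With the tool pointing down it reaches from about 0.425 to 0.95 m from the base axis. Payload 3.5 kg.
Tool frame: the origin (TCP) lies on the centre line of the jaws, within the pads' length; the fingertips stand 11 mm ahead of it and the grasp point (between the pads) lies 8 mm behind it; y points along the fingers, x is the direction in which the jaws open and shut, and the axes are right-handed (so a half turn about y gives the same grasp; the last joint's range is limited). The gripper opens to 85 mm and grips with 20 to 120 N. Pads are 22 mm wide; open, the fingers measure 114 mm over their backs; the gripper's body (76 mm by 85 mm) begins 54 mm behind the grasp point. The pads swing forward as they close: fully open they stand 13 mm farther back than shut.
Start: joints at [1.138, 0.286, 1.577, -0, 1.279, -0.15], TCP at [0.188, 0.648, 0.242] pointing down, gripper open.
Joint ranges: [-2.77, 2.77], [-0.9, 2.22], [0.21, 2.48], [-1.53, 4.67], [0.24, 2.81], [-2.84, 2.84]. Speed limits (rad/s): [2.79, 2.79, 3.14, 3.14, 3.14, 3.14].

INTERFACE

Orientations are given as a unit quaternion [x, y, z, w].
In Python, from plant import get_state, read_camera, sign_off gives the robot as it stands.
- The arm moves only by the shell command python3 -m inch 'ROWS' [FORCE]. ROWS is JSON, a list of rows, each an object of numbers: "ax", "ay", "az": the turn, a rotation vector about the tool's x, y, z in rad; "x", "y", "z": the shift along the tool's x, y, z in mm; "hand": the closure, from -1 (fully open) to 1 (shut). In form: [{"ax": .., "ay": .., "az": .., "x": .., "y": .., "z": .., "hand": ..}, ...]. A call has 1 to 5 rows; each row shifts and turns the commanded pose from where the row before left it, along the tool's axes as they then stand; what a row does not reach is not made up. A row lasts 1/12 s, in which the tool goes at most 41.7 mm and 7.16 degrees, less where a joint would pass 70% of its speed; a pose out of reach is approached as far as the arm can. A call with a gripper value outside its range is refused whole. The fingers move at their own pace and stop on an object; FORCE is the grip in N (left out, the last holds). Time passes only in rows, so rows that do not move let the fingers close. It gives the time, the measured TCP pose, the force and the opening at its end, in the units of the state.
- get_state(): the state, without advancing time (a new reading comes with each control period).
- read_camera(name): name is "side" or "top" or "wrist"; returns a dict with "img" (480x640x3 uint8, red, green, blue), "fov_y" (degrees; the focal length in pixels is half the picture's height over the tangent of half this angle, whatever the lens; pixels are square), "cx", "cy" (the principal point, pixels), "distortion" ([k1, k2, p1, p2, k3] as OpenCV has them; the pictures are not rectified), "T" (4x4, takes a point from camera to world coordinates); the wrist camera has in their place "T_tool_cam" (4x4, takes a point from camera to tool coordinates, whose origin is the TCP and whose axes are the tool frame's). Camera axes: x right, y down, z forward; pixel columns grow to the right and rows downward; lengths in m; the calibration is good to about 2 mm. A picture is of the moment at which its call begins: read the wrist's pose just before it. There is no depth.
- sign_off(): hands the job in, once; it reports no verdict.
The state is a dict: "time": time; "qpos": joint angles; "dq": joint speeds; "joint_efforts": joint torques, N m; "eef_pos": TCP position; "tcp_rot": TCP orientation; "contact_force": force on the tool from outside, world axes, zero at the start; "wrist_torque": the same for the moment, N m; "opening": opening from 0.0 (shut) to 1.0 (fully open).
Only numpy, scipy, OpenCV 4.12 (cv2) and the standard library are available. Lean on these libraries where they do the work, as an engineer would, in place of code of your own. Each camera call takes 0.05 s, during which the arm holds its last target. There are 200 camera calls.

## Working session

There is one attempt and no reset: what is moved stays moved. The work goes in short steps, Python scripts to look and compute and a shell command to move; the robot and the scene stay as the last step left them, time stands still between calls to the robot, and variables do not carry over. Pictures are saved under pics/ and viewed, about 8 in all and at most 12, crops included, and the job is handed in when it is done.

```bash
mkdir -p pics; ls; cat > h.py <<'E'
import numpy as np,cv2,json
from plant import get_state,read_camera
from scipy.spatial.transform import Rotation as R
def cam(name):
    s=get_state(); c=read_camera(name)
    f=240/np.tan(np.radians(c["fov_y"])/2)
    c["K"]=np.array([[f,0,c["cx"]],[0,f,c["cy"]],[0,0,1]]); c["D"]=np.array(c["distortion"],float)
    if "T" not in c:
        T=np.eye(4);T[:3,:3]=R.from_quat(s["tcp_rot"]).as_matrix();T[:3,3]=s["eef_pos"];c["T"]=T@np.array(c["T_tool_cam"])
    c["T"]=np.array(c["T"]);return c
def ray(c,uv):
    p=cv2.undistortPoints(np.array(uv,float).reshape(-1,1,2),c["K"],c["D"]).reshape(-1,2)
    d=np.c_[p,np.ones(len(p))]@c["T"][:3,:3].T
    return c["T"][:3,3],d
def onz(c,uv,z):
    o,d=ray(c,uv);return o+d*((z-o[2])/d[:,2])[:,None]
def proj(c,P):
    Ti=np.linalg.inv(c["T"]);r,_=cv2.Rodrigues(Ti[:3,:3])
    return cv2.projectPoints(np.array(P,float).reshape(-1,1,3),r,Ti[:3,3],c["K"],c["D"])[0].reshape(-1,2)
def tri(c1,u1,c2,u2):
    o1,d1=ray(c1,u1);o2,d2=ray(c2,u2);d1=d1[0];d2=d2[0]
    t=np.linalg.lstsq(np.c_[d1,-d2],o2-o1,rcond=None)[0]
    a=o1+t[0]*d1;b=o2+t[1]*d2;return (a+b)/2,np.linalg.norm(a-b)
def save(c,n,crop=None,s=1):
    im=c["img"][:,:,::-1]
    if crop: im=im[crop[1]:crop[3],crop[0]:crop[2]]
    cv2.imwrite("pics/"+n,cv2.resize(im,None,fx=s,fy=s,interpolation=cv2.INTER_CUBIC))
def st():
    s=get_state();Rm=R.from_quat(s["tcp_rot"]).as_matrix()
    print(round(s["time"],2),np.round(s["eef_pos"],4),"F",np.round(s["contact_force"],1),"M",np.round(s["wrist_torque"],2),"op",round(s["opening"],3),"q",np.round(s["qpos"],2));print(np.round(Rm,3))
E
python3 - <<'E'
from h import *
import pickle
st()
for n in("top","side","wrist"):
    c=cam(n);print(n,c["fov_y"],np.round(c["T"],3).tolist());save(c,n+"0.png");pickle.dump(c,open(n+".pkl","wb"))
E
```

```text
pics
0.0 [0.1881 0.6476 0.2409] F [-0.8 -0.2  0.1] M [ 0.05  0.03 -0.03] op 1.001 q [ 1.14  0.29  1.58 -0.    1.28 -0.15]
[[ 0.279 -0.001 -0.96 ]
 [ 0.96  -0.002  0.279]
 [-0.002 -1.     0.   ]]
top 43.0709489548007 [[-0.012, -0.997, 0.074, 0.47], [-1.0, 0.011, -0.019, 0.092], [0.018, -0.074, -0.997, 1.53], [0.0, 0.0, 0.0, 1.0]]
side 43.05243865902343 [[0.973, -0.146, 0.177, 0.381], [-0.229, -0.575, 0.785, -0.83], [-0.013, -0.805, -0.593, 0.755], [0.0, 0.0, 0.0, 1.0]]
wrist 64.54110776803327 [[0.281, 0.907, 0.313, 0.108], [0.96, -0.264, -0.095, 0.671], [-0.003, 0.327, -0.945, 0.373], [0.0, 0.0, 0.0, 1.0]]
```

View pics/top0.png

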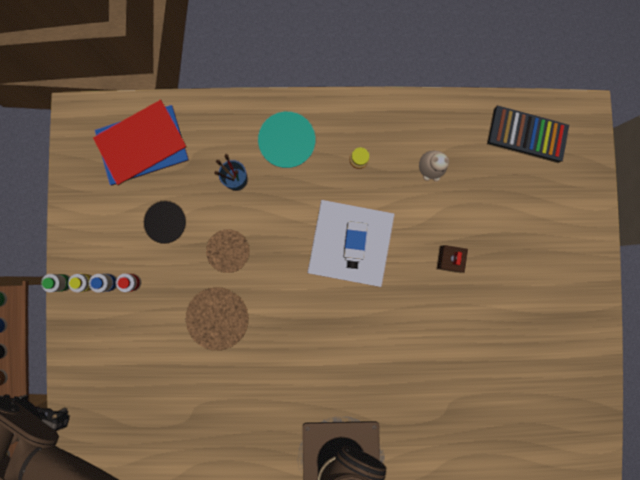

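View pics/side0.png

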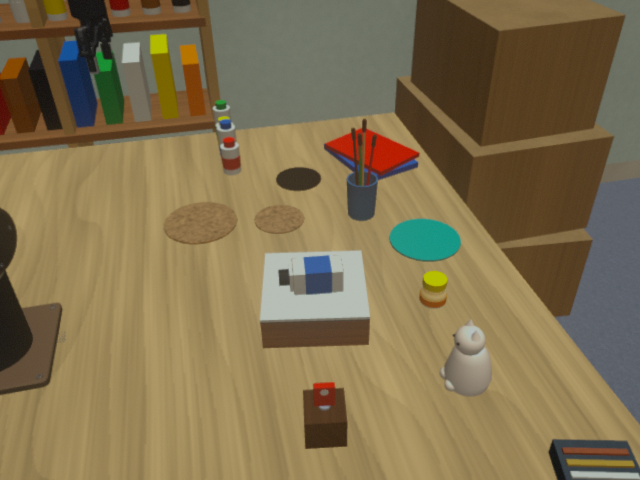

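The top view shows the small cork coaster at (228,251), the larger cork decoy at (217,319), the case at (351,243), the bottle at (356,242) with its cap at (352,265), and the key block at (453,259). The side view agrees: coaster at (279,219), bottle at (312,274), key head at (324,394).

```bash
cat > m.py <<'E'
from h import *
import pickle
t=pickle.load(open("top.pkl","rb"));s=pickle.load(open("side.pkl","rb"))
def blobs(c,fn,roi,minA=15):
    im=c["img"].astype(int);hsv=cv2.cvtColor(c["img"],cv2.COLOR_RGB2HSV).astype(int)
    m=fn(im,hsv).astype(np.uint8);z=np.zeros_like(m);x0,y0,x1,y1=roi;z[y0:y1,x0:x1]=m[y0:y1,x0:x1]
    n,l,stt,cen=cv2.connectedComponentsWithStats(z)
    r=[]
    for i in range(1,n):
        if stt[i,4]>=minA:
            cnt=max(cv2.findContours((l==i).astype(np.uint8),0,cv2.CHAIN_APPROX_NONE)[0],key=len)
            r.append((stt[i,4],cen[i],cv2.minAreaRect(cnt),cnt))
    return sorted(r,key=lambda a:-a[0])
blue=lambda i,h:(i[...,2]>i[...,0]+50)&(i[...,2]>80)
red=lambda i,h:(i[...,0]>120)&(i[...,1]<70)
white=lambda i,h:(h[...,1]<60)&(h[...,2]>110)
if __name__=="__main__":
    bt=blobs(t,blue,(310,200,400,290))[0];bs=blobs(s,blue,(260,250,370,300))[0]
    print("blue",bt[:3],bs[:3]);print("top onz .111",onz(t,[bt[1]],.111)); 
    kt=blobs(t,red,(430,240,480,280))[0];ks=blobs(s,red,(300,375,350,410))[0]
    print("key",kt[:3],ks[:3],tri(t,[kt[1]],s,[ks[1]]),onz(t,[kt[1]],.099))
    w=blobs(t,white,(295,190,405,295))[0];print("lid",w[:3]);b=cv2.boxPoints(w[2]);P=onz(t,b,.065);print(P,P.mean(0),np.linalg.norm(P[0]-P[1]))
    for c,p in((t,(228,251)),(s,(279,219))):
        x,y=p;print(c["img"][y-1:y+2,x-1:x+2].mean((0,1)),c["img"][y-40 if c is t else y+30,x]);print(onz(c,[p],.004))
    for n,p in(("cap",(352,265)),):print(n,onz(t,[p],.102))
    cup=onz(t,[(232,178)],0.05);print("cup",cup,"jar",onz(t,[(360,157)],.055),"cat",onz(t,[(433,165)],.05))
E
python3 m.py
```

```text
blue (np.int32(362), array([355.40883978, 239.63535912]), ((355.484619140625, 239.62310791015625), (19.473453521728516, 18.48117446899414), 7.125016689300537)) (np.int32(441), array([316.97732426, 264.52380952]), ((317.314697265625, 264.40606689453125), (16.956798553466797, 26.503902435302734), 85.91438293457031))
top onz .111 [[ 0.54560437 -0.03344566  0.111     ]]
key (np.int32(47), array([458.61702128, 257.85106383]), ((458.5799255371094, 257.9399719238281), (3.6769556999206543, 12.162237167358398), 8.130102157592773)) (np.int32(117), array([323.78632479, 385.58974359]), ((324.0, 386.0), (6.0, 20.0), 90.0)) (array([ 0.49925329, -0.28162237,  0.095269  ]), np.float64(0.0013499601854471326)) [[ 0.49984297 -0.28075597  0.099     ]]
lid (np.int32(5179), array([350.34466113, 242.92179958]), ((350.8409729003906, 242.98341369628906), (75.73756408691406, 75.23301696777344), 10.713123321533203))
[[ 0.46929043  0.08123518  0.065     ]
 [ 0.6477156   0.04529846  0.065     ]
 [ 0.61164379 -0.13538035  0.065     ]
 [ 0.43302609 -0.09772492  0.065     ]] [ 0.54041898 -0.02664291  0.065     ] 0.18200820869135398
[120.33333333  90.33333333  65.77777778] [143 116  83]
[[0.52621797 0.27758213 0.004     ]]
[147.77777778 119.55555556  79.44444444] [155 134  91]
[[0.52515377 0.27225775 0.004     ]]
cap [[ 0.48650648 -0.02523666  0.102     ]]
cup [[0.70380205 0.26199386 0.05      ]] jar [[ 0.75222439 -0.05346302  0.055     ]] cat [[ 0.73229734 -0.235916    0.05      ]]
```

```bash
cat >> h.py <<'E'
def pose(az,tilt_dir,tilt):
    # tool x azimuth az (deg) when pointing down, then tipped so the fingers lean 'tilt' deg toward azimuth tilt_dir
    a=np.radians(az);X=np.array([np.cos(a),np.sin(a),0]);Y=np.array([0,0,-1.])
    B=np.c_[X,Y,np.cross(X,Y)]
    ax=np.cross([0,0,-1],[np.cos(np.radians(tilt_dir)),np.sin(np.radians(tilt_dir)),0])
    return R.from_rotvec(ax*np.radians(tilt)).as_matrix()@B
def delta(p=None,Rt=None,Rfrom=None):
    s=get_state();Rc=R.from_quat(s["tcp_rot"]).as_matrix() if Rfrom is None else Rfrom
    if p is not None: d=np.array(p)-s["eef_pos"];print("shift mm in tool axes",np.round(Rc.T@d*1000,1),"len",round(np.linalg.norm(d)*1000))
    if Rt is not None:
        rv=R.from_matrix(Rc.T@Rt).as_rotvec();print("turn rv",np.round(rv,3),"rows",round(np.linalg.norm(rv)/.1249,1))
        if p is not None: print(" shift after turn",np.round(Rt.T@d*1000,1))
E
python3 - <<'E'
from h import *
Rg=pose(82.2,-7.8,30);print(np.round(Rg,3))
g=np.array([.5376,-.0323,.097]);pre=g+Rg[:,1]*(.008-.13)
print("pre",pre);delta([.45,.40,.25],Rg)
s=get_state();Rc=R.from_quat(s["tcp_rot"]).as_matrix()
print(Rc.T@(pre-np.array([.45,.40,.25]))*1000, Rg.T@(pre-np.array([.45,.40,.25]))*1000)
E
```

```text
[[ 0.136  0.495 -0.858]
 [ 0.991 -0.068  0.118]
 [ 0.    -0.866 -0.5  ]]
pre [ 0.47716438 -0.02402135  0.2026551 ]
shift mm in tool axes [-164.9   -8.6 -320.6] len 361
turn rv [-0.523 -0.143 -0.04 ] rows 4.4
 shift after turn [-209.9  139.  -258.2]
[-399.51980148   48.03222996 -144.39661249] [-416.41160729   83.23156317  -49.47149473]
```

```bash
r='x'
python3 -m inch '[{"x":-16.5,"y":-1,"z":-32},{"x":-16.5,"y":-1,"z":-32},{"x":-16.5,"y":-1,"z":-32},{"x":-16.5,"y":-1,"z":-32},{"x":-16.5,"y":-1,"z":-32}]' 60
python3 -m inch '[{"x":-16.5,"y":-1,"z":-32},{"x":-16.5,"y":-1,"z":-32},{"x":-16.5,"y":-1,"z":-32},{"x":-16.5,"y":-1,"z":-32},{"x":-16.5,"y":-1,"z":-32}]' 
python3 -m inch '[{"x":-36,"y":4,"z":-13},{"x":-36,"y":4,"z":-13},{"x":-36,"y":4,"z":-13},{"x":-36,"y":4,"z":-13},{"x":-36,"y":4,"z":-13}]' 
python3 -m inch '[{"x":-36,"y":4,"z":-13},{"x":-36,"y":4,"z":-13},{"x":-36,"y":4,"z":-13},{"x":-36,"y":4,"z":-13},{"x":-36,"y":4,"z":-13}]' 
python3 -m inch '[{"x":-36,"y":4,"z":-13},{"ax":-0.105,"ay":-0.029,"az":-0.008},{"ax":-0.105,"ay":-0.029,"az":-0.008},{"ax":-0.105,"ay":-0.029,"az":-0.008},{"ax":-0.105,"ay":-0.029,"az":-0.008}]' 
python3 -m inch '[{"ax":-0.105,"ay":-0.029,"az":-0.008},{},{},{}]' 
python3 - <<'E'
from h import *
st();Rg=pose(82.2,-7.8,30)
g=np.array([.5376,-.0323,.097]);pre=g+Rg[:,1]*(.008-.13);delta(pre,Rg)
c=cam("wrist");save(c,"w1.png");import pickle;pickle.dump(c,open("w1.pkl","wb"))
print(proj(c,[[.5376,-.0323,.088]]))
E
```

```text
0.15 [0.1881 0.6477 0.2412] F [ 0.3  0.2 -0.2] M [-0.01  0.02 -0.03] op 1.002 q [ 1.14  0.29  1.58  0.    1.28 -0.15]
[[ 0.279 -0.001 -0.96 ]
 [ 0.96  -0.002  0.279]
 [-0.002 -1.     0.   ]]
shift mm in tool axes [-564.4   39.5 -465. ] len 732
turn rv [-0.523 -0.143 -0.04 ] rows 4.4
 shift after turn [-626.3  222.2 -307.7]
[[-116.43180723  611.10266204]]validation failed for argument at $[0]...
validation failed for argument at $[0]...
validation failed for argument at $[0]...
validation failed for argument at $[0]...
validation failed for argument at $[0]...
validation failed for argument at $[0]...
```

View pics/w1.png

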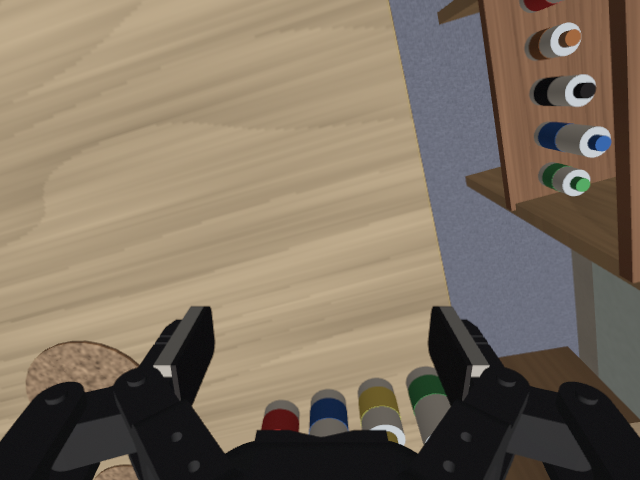

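The arm has not moved: the rows were refused, probably because all fields are required. This picture only shows the start view, with the jaws and the two cork coasters at lower left. I'll test the full form.

```bash
set -e
python3 -m inch '[{"ax":0,"ay":0,"az":0,"x":-16.5,"y":-1,"z":-32,"hand":-1},{"ax":0,"ay":0,"az":0,"x":-16.5,"y":-1,"z":-32,"hand":-1},{"ax":0,"ay":0,"az":0,"x":-16.5,"y":-1,"z":-32,"hand":-1},{"ax":0,"ay":0,"az":0,"x":-16.5,"y":-1,"z":-32,"hand":-1},{"ax":0,"ay":0,"az":0,"x":-16.5,"y":-1,"z":-32,"hand":-1}]' 60
python3 -m inch '[{"ax":0,"ay":0,"az":0,"x":-16.5,"y":-1,"z":-32,"hand":-1},{"ax":0,"ay":0,"az":0,"x":-16.5,"y":-1,"z":-32,"hand":-1},{"ax":0,"ay":0,"az":0,"x":-16.5,"y":-1,"z":-32,"hand":-1},{"ax":0,"ay":0,"az":0,"x":-16.5,"y":-1,"z":-32,"hand":-1},{"ax":0,"ay":0,"az":0,"x":-16.5,"y":-1,"z":-32,"hand":-1}]'
```

```text
time: 0.62
eef_pos: [0.3197, 0.523, 0.2471]
tcp_rot: [0.565, 0.425, -0.425, -0.565]
contact_force: [0.8, 0.8, -0.9]
opening: 0.999
time: 1.03
eef_pos: [0.4505, 0.399, 0.2523]
tcp_rot: [-0.565, -0.425, 0.425, 0.565]
contact_force: [-0.2, 0.7, -0.3]
opening: 1.0
```

```bash
set -e
python3 -m inch '[{"ax":0,"ay":0,"az":0,"x":-36,"y":4,"z":-13,"hand":-1},{"ax":0,"ay":0,"az":0,"x":-36,"y":4,"z":-13,"hand":-1},{"ax":0,"ay":0,"az":0,"x":-36,"y":4,"z":-13,"hand":-1},{"ax":0,"ay":0,"az":0,"x":-36,"y":4,"z":-13,"hand":-1},{"ax":0,"ay":0,"az":0,"x":-36,"y":4,"z":-13,"hand":-1}]'
python3 -m inch '[{"ax":0,"ay":0,"az":0,"x":-36,"y":4,"z":-13,"hand":-1},{"ax":0,"ay":0,"az":0,"x":-36,"y":4,"z":-13,"hand":-1},{"ax":0,"ay":0,"az":0,"x":-36,"y":4,"z":-13,"hand":-1},{"ax":0,"ay":0,"az":0,"x":-36,"y":4,"z":-13,"hand":-1},{"ax":0,"ay":0,"az":0,"x":-36,"y":4,"z":-13,"hand":-1}]'
python3 -m inch '[{"ax":0,"ay":0,"az":0,"x":-36,"y":4,"z":-13,"hand":-1},{"ax":-0.105,"ay":-0.029,"az":-0.008,"x":0,"y":0,"z":0,"hand":-1},{"ax":-0.105,"ay":-0.029,"az":-0.008,"x":0,"y":0,"z":0,"hand":-1},{"ax":-0.105,"ay":-0.029,"az":-0.008,"x":0,"y":0,"z":0,"hand":-1},{"ax":-0.105,"ay":-0.029,"az":-0.008,"x":0,"y":0,"z":0,"hand":-1}]'
python3 -m inch '[{"ax":-0.105,"ay":-0.029,"az":-0.008,"x":0,"y":0,"z":0,"hand":-1},{"ax":0,"ay":0,"az":0,"x":0,"y":0,"z":0,"hand":-1}]'
python3 - <<'E'
from h import *
st();Rg=pose(82.2,-7.8,30)
g=np.array([.5376,-.0323,.097]);pre=g+Rg[:,1]*(.008-.13);delta(pre,Rg)
c=cam("wrist");save(c,"w2.png");import pickle;pickle.dump(c,open("w2.pkl","wb"))
print(proj(c,[[.5456,-.0334,.111],[.4865,-.025,.102],[.5404,-.0266,.065]]))
E
```

```text
time: 1.45
eef_pos: [0.4614, 0.2077, 0.232]
tcp_rot: [0.565, 0.425, -0.425, -0.565]
contact_force: [1.5, 0.4, -0.5]
opening: 1.0
time: 1.87
eef_pos: [0.4736, 0.0167, 0.2122]
tcp_rot: [0.566, 0.425, -0.424, -0.565]
contact_force: [0.9, 0.5, 0.2]
opening: 1.0
time: 2.28
eef_pos: [0.4766, -0.0203, 0.2087]
tcp_rot: [0.64, 0.545, -0.348, -0.415]
contact_force: [-1.1, 0.8, -0.7]
opening: 1.0
time: 2.45
eef_pos: [0.4729, -0.0188, 0.2048]
tcp_rot: [0.651, 0.57, -0.329, -0.377]
contact_force: [-1.5, -0.8, -1.0]
opening: 1.0
2.45 [ 0.4729 -0.0188  0.2048] F [-1.5 -0.8 -1. ] M [ 0.03  0.32 -0.05] op 1.0 q [-0.3  -0.43  2.38  0.13  0.68 -1.82]
[[ 0.134  0.495 -0.859]
 [ 0.991 -0.065  0.117]
 [ 0.002 -0.867 -0.499]]
shift mm in tool axes [-4.6  4.3 -3.2] len 7
turn rv [-0.001  0.001  0.003] rows 0.0
 shift after turn [-4.6  4.3 -3.2]
[[315.06079    249.63346936]
 [314.60765792 176.95958471]
 [323.32520212 197.95894436]]
```

View pics/w2.png

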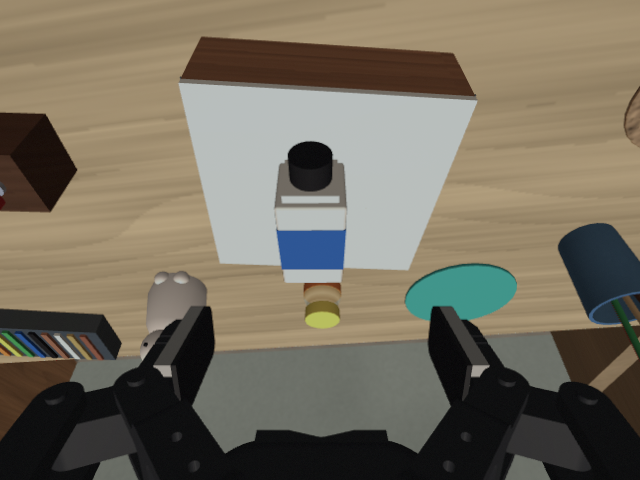

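The wrist view shows the bottle lying at (312,230), blue band at (312,250), cap at (310,165), about 3 px left of predicted, so the fix is good. I go in and close.

```bash
set -e
python3 -m inch '[{"ax":0,"ay":0,"az":0,"x":-1.3,"y":26.8,"z":-0.7,"hand":-1},{"ax":0,"ay":0,"az":0,"x":-1.3,"y":26.8,"z":-0.7,"hand":-1},{"ax":0,"ay":0,"az":0,"x":-1.3,"y":26.8,"z":-0.7,"hand":-1},{"ax":0,"ay":0,"az":0,"x":-1.3,"y":26.8,"z":-0.7,"hand":-1},{"ax":0,"ay":0,"az":0,"x":-1.3,"y":26.8,"z":-0.7,"hand":-1}]'
python3 -m inch '[{"ax":0,"ay":0,"az":0,"x":0,"y":0,"z":0,"hand":-1},{"ax":0,"ay":0,"az":0,"x":0,"y":0,"z":0,"hand":-1}]'
python3 - <<'E'
from h import *
st();Rg=pose(82.2,-7.8,30);delta(np.array([.5376,-.0343,.097])+Rg[:,1]*.008,Rg)
E
```

```text
time: 2.92
eef_pos: [0.5475, -0.0359, 0.094]
tcp_rot: [0.652, 0.57, -0.328, -0.376]
contact_force: [0.7, -0.2, 0.5]
opening: 0.998
time: 3.08
eef_pos: [0.5455, -0.0354, 0.0926]
tcp_rot: [0.651, 0.57, -0.329, -0.378]
contact_force: [0.1, -0.8, -0.2]
opening: 1.001
3.08 [ 0.5455 -0.0354  0.0926] F [ 0.1 -0.8 -0.2] M [0.02 0.18 0.  ] op 1.001 q [-0.28 -0.02  2.29  0.22  0.36 -1.9 ]
[[ 0.134  0.493 -0.859]
 [ 0.991 -0.065  0.117]
 [ 0.002 -0.867 -0.498]]
shift mm in tool axes [0.  0.2 4.7] len 5
turn rv [-0.003  0.001  0.003] rows 0.0
 shift after turn [-0.   0.2  4.7]
```

```bash
set -e
python3 -m inch '[{"ax":0,"ay":0,"az":0,"x":0,"y":0,"z":3,"hand":1},{"ax":0,"ay":0,"az":0,"x":0,"y":0,"z":0,"hand":1},{"ax":0,"ay":0,"az":0,"x":0,"y":0,"z":0,"hand":1},{"ax":0,"ay":0,"az":0,"x":0,"y":0,"z":0,"hand":1},{"ax":0,"ay":0,"az":0,"x":0,"y":0,"z":0,"hand":1}]' 60
python3 -m inch '[{"ax":0,"ay":0,"az":0,"x":0,"y":0,"z":0,"hand":1},{"ax":0,"ay":0,"az":0,"x":0,"y":0,"z":0,"hand":1},{"ax":0,"ay":0,"az":0,"x":0,"y":0,"z":0,"hand":1},{"ax":0,"ay":0,"az":0,"x":0,"y":0,"z":0,"hand":1}]'
python3 - <<'E'
from h import *
st()
s=get_state();Rc=R.from_quat(s["tcp_rot"]).as_matrix();print(Rc.T@[0,0,.13]*1000)
c=cam("wrist");save(c,"w3.png")
E
```

```text
time: 3.5
eef_pos: [0.5434, -0.0352, 0.0948]
tcp_rot: [0.653, 0.571, -0.327, -0.375]
contact_force: [-4.8, 0.8, 7.8]
opening: 0.527
time: 3.83
eef_pos: [0.5435, -0.0352, 0.0949]
tcp_rot: [0.653, 0.571, -0.327, -0.375]
contact_force: [-4.7, 0.5, 7.1]
opening: 0.526
3.83 [ 0.5435 -0.0352  0.0949] F [-4.7  0.5  7.1] M [ 0.02  0.28 -0.02] op 0.526 q [-0.29 -0.03  2.3   0.22  0.36 -1.91]
[[ 0.134  0.501 -0.855]
 [ 0.991 -0.067  0.115]
 [ 0.001 -0.863 -0.505]]
[ 6.70315648e-02 -1.12202712e+02 -6.56547554e+01]
```

View pics/w3.png

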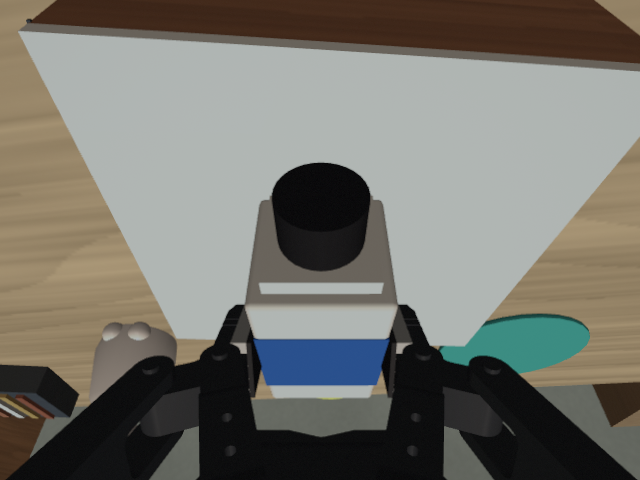

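The bottle is gripped: opening 0.526 (about 45 mm), band and cap centred between the pads at x≈320. Next I lift, bring the tool vertical, and start the yaw.

```bash
set -e
python3 -m inch '[{"ax":0,"ay":0,"az":0,"x":0,"y":-15,"z":-9,"hand":1},{"ax":0,"ay":0,"az":0,"x":0,"y":-25,"z":-14.5,"hand":1},{"ax":0,"ay":0,"az":0,"x":0,"y":-25,"z":-14.5,"hand":1},{"ax":0,"ay":0,"az":0,"x":0,"y":-25,"z":-14.5,"hand":1},{"ax":0,"ay":0,"az":0,"x":0,"y":-22,"z":-13,"hand":1}]'
python3 -m inch '[{"ax":0.105,"ay":0,"az":0,"x":0,"y":0,"z":0,"hand":1},{"ax":0.105,"ay":0,"az":0,"x":0,"y":0,"z":0,"hand":1},{"ax":0.105,"ay":0,"az":0,"x":0,"y":0,"z":0,"hand":1},{"ax":0.105,"ay":0,"az":0,"x":0,"y":0,"z":0,"hand":1},{"ax":0.105,"ay":0,"az":0,"x":0,"y":0,"z":0,"hand":1}]'
python3 -m inch '[{"ax":0,"ay":0,"az":0,"x":30,"y":0,"z":0,"hand":1},{"ax":0,"ay":0,"az":0,"x":38,"y":0,"z":0,"hand":1},{"ax":0,"ay":0,"az":0,"x":38,"y":0,"z":0,"hand":1},{"ax":0,"ay":0,"az":0,"x":38,"y":0,"z":0,"hand":1},{"ax":0,"ay":0,"az":0,"x":38,"y":0,"z":0,"hand":1}]'
python3 -m inch '[{"ax":0,"ay":0,"az":0,"x":38,"y":0,"z":0,"hand":1},{"ax":0,"ay":0,"az":0,"x":38,"y":0,"z":0,"hand":1},{"ax":0,"ay":0,"az":0,"x":38,"y":0,"z":0,"hand":1},{"ax":0,"ay":0,"az":0,"x":10,"y":0,"z":0,"hand":1},{"ax":0,"ay":0,"az":0,"x":0,"y":0,"z":0,"hand":1}]'
python3 - <<'E'
from h import *
st()
E
```

```text
time: 4.3
eef_pos: [0.5423, -0.0351, 0.2242]
tcp_rot: [0.652, 0.571, -0.328, -0.376]
contact_force: [0.8, -0.2, -2.5]
opening: 0.529
time: 4.72
eef_pos: [0.5427, -0.0352, 0.2234]
tcp_rot: [-0.532, -0.465, 0.466, 0.533]
contact_force: [0.3, 0.5, -1.0]
opening: 0.526
time: 5.13
eef_pos: [0.5669, 0.1466, 0.2225]
tcp_rot: [0.533, 0.466, -0.465, -0.532]
contact_force: [0.5, -0.5, -1.9]
opening: 0.528
time: 5.55
eef_pos: [0.5832, 0.2706, 0.2224]
tcp_rot: [-0.531, -0.467, 0.466, 0.532]
contact_force: [-0.1, -0.4, -0.7]
opening: 0.529
5.55 [0.5832 0.2706 0.2224] F [-0.1 -0.4 -0.7] M [-0.08 -0.06 -0.09] op 0.529 q [ 0.28  0.23  1.68  0.    1.23 -1.16]
[[ 0.13   0.001 -0.992]
 [ 0.992  0.001  0.13 ]
 [ 0.001 -1.    -0.001]]
```

```bash
set -e
python3 -m inch '[{"ax":0,"ay":0,"az":0,"x":0,"y":0,"z":25,"hand":1},{"ax":0,"ay":0,"az":0,"x":0,"y":0,"z":35,"hand":1},{"ax":0,"ay":0.122,"az":0,"x":0,"y":0,"z":0,"hand":1},{"ax":0,"ay":0.122,"az":0,"x":0,"y":0,"z":0,"hand":1},{"ax":0,"ay":0.122,"az":0,"x":0,"y":0,"z":0,"hand":1}]'
for i in 1 2 3; do
python3 -m inch '[{"ax":0,"ay":0.122,"az":0,"x":0,"y":0,"z":0,"hand":1},{"ax":0,"ay":0.122,"az":0,"x":0,"y":0,"z":0,"hand":1},{"ax":0,"ay":0.122,"az":0,"x":0,"y":0,"z":0,"hand":1},{"ax":0,"ay":0.122,"az":0,"x":0,"y":0,"z":0,"hand":1},{"ax":0,"ay":0.122,"az":0,"x":0,"y":0,"z":0,"hand":1}]' | head -3
done
python3 -m inch '[{"ax":0,"ay":0.122,"az":0,"x":0,"y":0,"z":0,"hand":1},{"ax":0,"ay":0.122,"az":0,"x":0,"y":0,"z":0,"hand":1},{"ax":0,"ay":0.122,"az":0,"x":0,"y":0,"z":0,"hand":1},{"ax":0,"ay":0.122,"az":0,"x":0,"y":0,"z":0,"hand":1},{"ax":0,"ay":0,"az":0,"x":0,"y":0,"z":0,"hand":1}]'
python3 - <<'E'
from h import *
st();delta(None,pose(18-90,18,60))
E
```

```text
time: 5.97
eef_pos: [0.5235, 0.2744, 0.2225]
tcp_rot: [0.61, 0.359, -0.359, -0.609]
contact_force: [0.6, -0.3, -1.2]
opening: 0.525
time: 6.38
eef_pos: [0.5242, 0.2741, 0.2225]
tcp_rot: [0.689, 0.159, -0.159, -0.689]
time: 6.8
eef_pos: [0.5242, 0.2741, 0.2225]
tcp_rot: [0.705, -0.055, 0.056, -0.705]
time: 7.22
eef_pos: [0.5242, 0.2741, 0.2225]
tcp_rot: [0.656, -0.264, 0.265, -0.656]
time: 7.63
eef_pos: [0.5242, 0.2743, 0.2225]
tcp_rot: [-0.573, 0.414, -0.414, 0.573]
contact_force: [-0.2, -0.4, -1.6]
opening: 0.534
7.63 [0.5242 0.2743 0.2225] F [-0.2 -0.4 -1.6] M [ 0.01  0.   -0.01] op 0.534 q [ 0.31  0.12  1.81 -0.    1.21  1.56]
[[ 0.314  0.001  0.949]
 [-0.949 -0.     0.314]
 [ 0.    -1.     0.001]]
turn rv [ 1.047  0.005 -0.003] rows 8.4
```

Now the 60° tilt (ax +0.1165 × 9), then look at the bottle from the side camera.

```bash
set -e
python3 -m inch '[{"ax":0.1165,"ay":0,"az":0,"x":0,"y":0,"z":0,"hand":1},{"ax":0.1165,"ay":0,"az":0,"x":0,"y":0,"z":0,"hand":1},{"ax":0.1165,"ay":0,"az":0,"x":0,"y":0,"z":0,"hand":1},{"ax":0.1165,"ay":0,"az":0,"x":0,"y":0,"z":0,"hand":1},{"ax":0.1165,"ay":0,"az":0,"x":0,"y":0,"z":0,"hand":1}]'
python3 -m inch '[{"ax":0.1165,"ay":0,"az":0,"x":0,"y":0,"z":0,"hand":1},{"ax":0.1165,"ay":0,"az":0,"x":0,"y":0,"z":0,"hand":1},{"ax":0.1165,"ay":0,"az":0,"x":0,"y":0,"z":0,"hand":1},{"ax":0.1165,"ay":0,"az":0,"x":0,"y":0,"z":0,"hand":1},{"ax":0,"ay":0,"az":0,"x":0,"y":0,"z":0,"hand":1}]'
python3 - <<'E'
from h import *
st();delta(np.array([.526,.275,.1]),pose(18-90,18,60))
c=cam("side");t=cam("top")
a=c["img"][60:300,180:440];b=t["img"][140:340,140:340]
a=cv2.resize(a,None,fx=1.6,fy=1.6);b=cv2.resize(b,(384,384))
cv2.imwrite("pics/s4.png",np.hstack([a,b])[:,:,::-1])
E
```

```text
time: 8.05
eef_pos: [0.5242, 0.2748, 0.2233]
tcp_rot: [-0.383, 0.274, -0.515, 0.716]
contact_force: [0.5, 0.3, -2.0]
opening: 0.529
time: 8.47
eef_pos: [0.5157, 0.2573, 0.2594]
tcp_rot: [-0.258, 0.19, -0.543, 0.776]
contact_force: [0.1, -0.5, -1.9]
opening: 0.526
8.47 [0.5157 0.2573 0.2594] F [ 0.1 -0.5 -1.9] M [-0.25  0.65 -0.03] op 0.526 q [ 0.25 -0.31  2.31  0.35  0.24  1.19]
[[ 0.337  0.745  0.575]
 [-0.941  0.276  0.194]
 [-0.014 -0.607  0.794]]
shift mm in tool axes [ -11.   109.4 -117.2] len 161
turn rv [ 0.129  0.005 -0.033] rows 1.1
 shift after turn [ -13.7   92.9 -130.4]
```

View pics/s4.png

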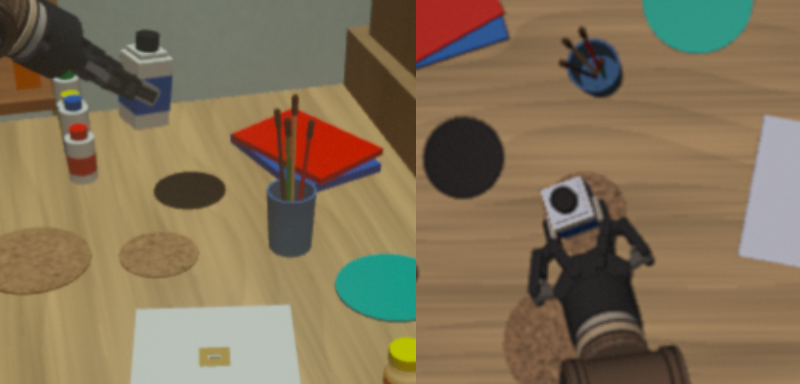

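The top and side crops show the bottle almost upright in the jaws above the coaster, bottle at about (570,205) in the right-hand crop. The arm stopped at tilt 52° because q5 is at its 0.24 limit. I'll fit a simple kinematic model to find a heading that reaches 60° at the low placing height.

```bash
cat > kin.py <<'E'
from h import *
from scipy.optimize import least_squares
# recorded states: q, tcp, R rows
S=[([1.138,.286,1.577,0,1.279,-.15],[.1881,.6476,.2409]),([-.3,-.43,2.38,.13,.68,-1.82],[.4729,-.0188,.2048]),([-.28,-.02,2.29,.22,.36,-1.9],[.5455,-.0354,.0926]),
([.28,.23,1.68,0,1.23,-1.16],[.5832,.2706,.2224]),([.31,.12,1.81,0,1.21,1.56],[.5242,.2743,.2225]),([.25,-.31,2.31,.35,.24,1.19],[.5157,.2573,.2594])]
RR=[[[.279,-.001,-.96],[.96,-.002,.279],[-.002,-1,0]],[[.134,.495,-.859],[.991,-.065,.117],[.002,-.867,-.499]],[[.134,.493,-.859],[.991,-.065,.117],[.002,-.867,-.498]],
[[.13,.001,-.992],[.992,.001,.13],[.001,-1,-.001]],[[.314,.001,.949],[-.949,0,.314],[0,-1,.001]],[[.337,.745,.575],[-.941,.276,.194],[-.014,-.607,.794]]]
def rot(q,s4=1):
    A=R.from_euler("z",q[0])*R.from_euler("y",q[1]+q[2])*R.from_euler("z",s4*q[3])*R.from_euler("y",q[4])*R.from_euler("z",q[5])
    return A.as_matrix()
def rows(q,s4):
    Rz=R.from_euler("z",q[0]).as_matrix();s,c=np.sin(q[1]),np.cos(q[1]);s3,c3=np.sin(q[1]+q[2]),np.cos(q[1]+q[2])
    cols=[[1,0,0],[0,1,0],[0,0,1],[s,0,c],[s3,0,c3],[c3,0,-s3]]
    return np.c_[Rz@np.array(cols).T,rot(q,s4)[:,2]]
if True:
    for s4 in(1,-1):
        Ms=[rot(q,s4).T@np.array(r) for (q,_),r in zip(S,RR)]
        A=np.vstack([rows(q,s4) for q,_ in S]);b=np.concatenate([p for _,p in S])
        prm,res,rk,_=np.linalg.lstsq(A,b,rcond=1e-3)
        if __name__=="__main__":
            print(s4,"R spread",max(np.abs(m-Ms[0]).max() for m in Ms),"prm",np.round(prm,3),"res",np.abs(A@prm-b).max())
            print(np.round(Ms[0],2))
        if s4==1: P1,M1=prm,Ms[0]
E
python3 kin.py
```

```text
1 R spread 0.006008030382692215 prm [0.005 0.101 0.236 0.44  0.568 0.02  0.234] res 0.0020399635641848574
[[-1.  0. -0.]
 [-0.  0.  1.]
 [ 0.  1.  0.]]
-1 R spread 0.6254076552042084 prm [0.025 0.119 0.217 0.416 0.548 0.007 0.208] res 0.020755823736877815
[[-1.  0. -0.]
 [-0.  0.  1.]
 [ 0.  1.  0.]]
```

```bash
cat >> kin.py <<'E'
LO=np.array([-2.77,-.9,.21,-1.53,.24,-2.84]);HI=np.array([2.77,2.22,2.48,4.67,2.81,2.84])
def fk(q): return rows(q,1)@P1, rot(q)@M1
def ik(p,Rt,q0):
    f=lambda q:np.r_[(fk(q)[0]-p)*5,(fk(q)[1]-Rt).ravel()]
    r=least_squares(f,np.clip(q0,LO+.01,HI-.01),bounds=(LO,HI));return r.x,np.abs(r.fun).max()
E
cat > plan.py <<'E'
from kin import *
R0=pose(82.2,-7.8,30);R0=np.array([[.134,.501,-.855],[.991,-.067,.115],[.001,-.863,-.505]])
ft=R0.T@(np.array([.5866,-.041,.088])-[.5435,-.0352,.0949]);ca=R0.T@[-.991,.136,0]
if __name__=="__main__":
  print("foot tool",ft,"axis",ca)
  C=np.array([.526,.275,.004])
  for phi in range(-110,140,15):
    Rf=pose(phi-90,phi,60);out=[]
    for dz in(0.003,.13):
        best=None
        for q4 in(-1.4,-.7,0,.7,1.5,2.3,3.1):
            for q6 in(-1.5,0,1.5):
                q,e=ik(C+[0,0,dz]-Rf@ft,Rf,[.3,.3,1.9,q4,.8,q6])
                if e<3e-3:
                    k=(round(np.abs(np.array(q)-[.25,-.31,2.31,.35,.24,1.19]).max(),1),tuple(np.round(q,2)))
                    if best is None or k<best:best=k
        out.append(best)
    print(phi,out)
E
python3 plan.py
```

```text
foot tool [ 2.07000e-05  2.79364e-02 -3.40330e-02] axis [ 0.001982 -0.505603  0.862945]
-110 [(np.float64(3.3), (np.float64(0.54), np.float64(0.81), np.float64(1.43), np.float64(-0.59), np.float64(1.78), np.float64(-2.1))), (np.float64(3.4), (np.float64(0.54), np.float64(0.64), np.float64(1.44), np.float64(-0.62), np.float64(1.92), np.float64(-2.2)))]
-95 [(np.float64(3.4), (np.float64(0.59), np.float64(0.76), np.float64(1.53), np.float64(-0.74), np.float64(1.65), np.float64(-2.2))), (np.float64(3.5), (np.float64(0.59), np.float64(0.58), np.float64(1.54), np.float64(-0.76), np.float64(1.78), np.float64(-2.32)))]
-80 [(np.float64(3.5), (np.float64(0.63), np.float64(0.69), np.float64(1.65), np.float64(-0.89), np.float64(1.5), np.float64(-2.28))), (np.float64(3.6), (np.float64(0.63), np.float64(0.5), np.float64(1.65), np.float64(-0.89), np.float64(1.62), np.float64(-2.42)))]
-65 [(np.float64(3.5), (np.float64(0.66), np.float64(0.61), np.float64(1.78), np.float64(-1.05), np.float64(1.33), np.float64(-2.33))), (np.float64(3.7), (np.float64(0.66), np.float64(0.41), np.float64(1.78), np.flo
[... 2663 characters left out ...]
6), np.float64(1.3), np.float64(-0.89))), (np.float64(1.9), (np.float64(-0.06), np.float64(0.27), np.float64(1.97), np.float64(1.02), np.float64(1.42), np.float64(-0.68)))]
115 [(np.float64(2.1), (np.float64(-0.03), np.float64(0.58), np.float64(1.83), np.float64(0.9), np.float64(1.46), np.float64(-0.93))), (np.float64(2.0), (np.float64(-0.03), np.float64(0.37), np.float64(1.83), np.float64(0.89), np.float64(1.59), np.float64(-0.76)))]
130 [(np.float64(2.2), (np.float64(0.02), np.float64(0.66), np.float64(1.7), np.float64(0.74), np.float64(1.6), np.float64(-0.99))), (np.float64(2.0), (np.float64(0.02), np.float64(0.47), np.float64(1.7), np.float64(0.75), np.float64(1.74), np.float64(-0.86)))]
```

Heading about 85° (tool pointing left) is comfortable: q4≈1.2, q5≈1.2, q6≈-0.7. I go back to vertical, yaw +67°, tilt again.

```bash
set -e
python3 -m inch '[{"ax":-0.115,"ay":0,"az":0,"x":0,"y":0,"z":0,"hand":1},{"ax":-0.115,"ay":0,"az":0,"x":0,"y":0,"z":0,"hand":1},{"ax":-0.115,"ay":0,"az":0,"x":0,"y":0,"z":0,"hand":1},{"ax":-0.115,"ay":0,"az":0,"x":0,"y":0,"z":0,"hand":1},{"ax":-0.115,"ay":0,"az":0,"x":0,"y":0,"z":0,"hand":1}]'
python3 -m inch '[{"ax":-0.115,"ay":0,"az":0,"x":0,"y":0,"z":0,"hand":1},{"ax":-0.115,"ay":0,"az":0,"x":0,"y":0,"z":0,"hand":1},{"ax":-0.115,"ay":0,"az":0,"x":0,"y":0,"z":0,"hand":1},{"ax":0,"ay":-0.117,"az":0,"x":0,"y":0,"z":0,"hand":1},{"ax":0,"ay":-0.117,"az":0,"x":0,"y":0,"z":0,"hand":1}]'
python3 -m inch '[{"ax":0,"ay":-0.117,"az":0,"x":0,"y":0,"z":0,"hand":1},{"ax":0,"ay":-0.117,"az":0,"x":0,"y":0,"z":0,"hand":1},{"ax":0,"ay":-0.117,"az":0,"x":0,"y":0,"z":0,"hand":1},{"ax":0,"ay":-0.117,"az":0,"x":0,"y":0,"z":0,"hand":1},{"ax":0,"ay":-0.117,"az":0,"x":0,"y":0,"z":0,"hand":1}]'
python3 -m inch '[{"ax":0,"ay":-0.117,"az":0,"x":0,"y":0,"z":0,"hand":1},{"ax":0,"ay":-0.117,"az":0,"x":0,"y":0,"z":0,"hand":1},{"ax":0,"ay":-0.117,"az":0,"x":0,"y":0,"z":0,"hand":1},{"ax":0,"ay":0,"az":0,"x":0,"y":0,"z":0,"hand":1}]'
python3 - <<'E'
from plan import *
st();Rf=pose(-5,85,60);delta(np.array([.526,.275,.08])-Rf@ft,Rf)
E
```

```text
time: 8.98
eef_pos: [0.5169, 0.2583, 0.2588]
tcp_rot: [-0.47, 0.338, -0.467, 0.668]
contact_force: [-0.5, 0.5, -2.5]
opening: 0.529
time: 9.4
eef_pos: [0.5182, 0.2585, 0.2571]
tcp_rot: [-0.621, 0.34, -0.331, 0.624]
contact_force: [-0.4, -0.6, -1.8]
opening: 0.532
time: 9.82
eef_pos: [0.5171, 0.2583, 0.2576]
tcp_rot: [-0.69, 0.146, -0.138, 0.696]
contact_force: [0.6, -0.0, -1.7]
opening: 0.525
time: 10.15
eef_pos: [0.517, 0.2584, 0.2576]
tcp_rot: [-0.703, 0.023, -0.016, 0.71]
contact_force: [0.2, -0.3, -1.9]
opening: 0.528
10.15 [0.517  0.2584 0.2576] F [ 0.2 -0.3 -1.9] M [-0.07 -0.01  0.03] op 0.528 q [0.28 0.06 1.8  0.01 1.28 0.33]
[[ 0.998 -0.009  0.056]
 [-0.056  0.011  0.998]
 [-0.01  -1.     0.01 ]]
shift mm in tool axes [  9.2 134.2   8.5] len 135
turn rv [ 1.037  0.023 -0.026] rows 8.3
 shift after turn [   7.5   75.8 -111.1]
```

```bash
set -e
python3 -m inch '[{"ax":0.1152,"ay":0.0026,"az":-0.003,"x":0,"y":0,"z":0,"hand":1},{"ax":0.1152,"ay":0.0026,"az":-0.003,"x":0,"y":0,"z":0,"hand":1},{"ax":0.1152,"ay":0.0026,"az":-0.003,"x":0,"y":0,"z":0,"hand":1},{"ax":0.1152,"ay":0.0026,"az":-0.003,"x":0,"y":0,"z":0,"hand":1},{"ax":0.1152,"ay":0.0026,"az":-0.003,"x":0,"y":0,"z":0,"hand":1}]'
python3 -m inch '[{"ax":0.1152,"ay":0.0026,"az":-0.003,"x":0,"y":0,"z":0,"hand":1},{"ax":0.1152,"ay":0.0026,"az":-0.003,"x":0,"y":0,"z":0,"hand":1},{"ax":0.1152,"ay":0.0026,"az":-0.003,"x":0,"y":0,"z":0,"hand":1},{"ax":0.1152,"ay":0.0026,"az":-0.003,"x":0,"y":0,"z":0,"hand":1},{"ax":0,"ay":0,"az":0,"x":0,"y":0,"z":0,"hand":1}]'
python3 -m inch '[{"ax":0,"ay":0,"az":0,"x":1.9,"y":19,"z":-27.8,"hand":1},{"ax":0,"ay":0,"az":0,"x":1.9,"y":19,"z":-27.8,"hand":1},{"ax":0,"ay":0,"az":0,"x":1.9,"y":19,"z":-27.8,"hand":1},{"ax":0,"ay":0,"az":0,"x":1.9,"y":19,"z":-27.8,"hand":1},{"ax":0,"ay":0,"az":0,"x":0,"y":0,"z":0,"hand":1}]'
python3 - <<'E'
from plan import *
import pickle
st();Rf=pose(-5,85,60);delta(np.array([.526,.275,.004])-Rf@ft,Rf)
s=get_state();Rc=R.from_quat(s["tcp_rot"]).as_matrix();foot=s["eef_pos"]+Rc@ft;print("foot pred",foot,"axis",Rc@ca)
c=cam("side");t=cam("top");pickle.dump((c,t),open("p5.pkl","wb"))
tip=foot+Rc@ca*.109
print("proj tip/foot side",proj(c,[tip,foot]).round(1).tolist(),"top",proj(t,[tip,foot]).round(1).tolist())
a=c["img"][60:300,180:440];b=t["img"][140:340,140:340]
a=cv2.resize(a,None,fx=1.6,fy=1.6);b=cv2.resize(b,(384,384))
cv2.imwrite("pics/s5.png",np.hstack([a,b])[:,:,::-1])
E
```

```text
time: 10.57
eef_pos: [0.5171, 0.2584, 0.2588]
tcp_rot: [-0.47, 0.018, -0.034, 0.882]
contact_force: [0.2, -0.2, -2.8]
opening: 0.528
time: 10.98
eef_pos: [0.5151, 0.2572, 0.2535]
tcp_rot: [-0.258, 0.017, -0.043, 0.965]
contact_force: [-0.6, -0.7, -4.4]
opening: 0.526
time: 11.4
eef_pos: [0.5212, 0.2691, 0.1162]
tcp_rot: [-0.261, 0.018, -0.04, 0.964]
contact_force: [-1.8, -0.6, -2.5]
opening: 0.529
11.4 [0.5212 0.2691 0.1162] F [-1.8 -0.6 -2.5] M [-0.73  0.09  0.08] op 0.529 q [-0.07  0.28  2.11  1.19  1.19 -0.72]
[[ 0.996  0.068  0.056]
 [-0.087  0.861  0.501]
 [-0.014 -0.504  0.864]]
shift mm in tool axes [  5.2  33.9 -59.8] len 69
turn rv [ 0.005 -0.012 -0.007] rows 0.1
 shift after turn [  4.2  33.6 -60. ]
foot pred [0.52122947 0.27611798 0.07277522] axis [ 0.0161102  -0.00316222  1.00002143]
proj tip/foot side [[272.5, 145.5], [275.0, 191.6]] top [[219.1, 249.6], [225.1, 252.0]]
```

View pics/s5.png

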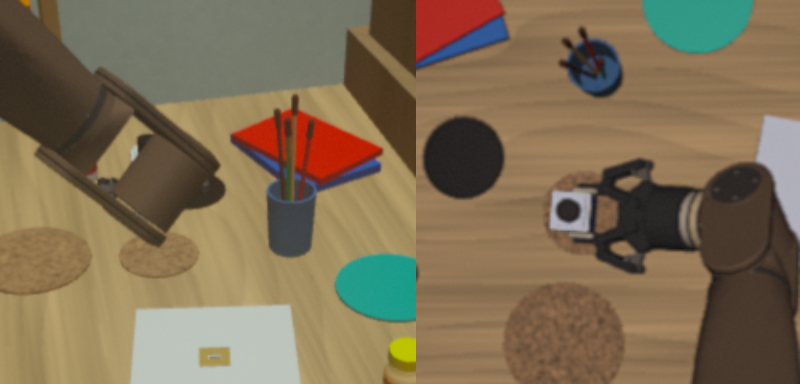

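The cap shows at (219.7,249) in the full top picture against a predicted (219,249.6), so the bottle has not slipped and stands vertical over the coaster. Lowering.

```bash
set -e
python3 -m inch '[{"ax":0,"ay":-0.01,"az":-0.005,"x":1.2,"y":7.6,"z":-13.5,"hand":1},{"ax":0,"ay":0,"az":0,"x":1.2,"y":7.6,"z":-13.5,"hand":1},{"ax":0,"ay":0,"az":0,"x":1.2,"y":7.6,"z":-13.5,"hand":1},{"ax":0,"ay":0,"az":0,"x":1.2,"y":6.6,"z":-11.5,"hand":1},{"ax":0,"ay":0,"az":0,"x":0,"y":0,"z":0,"hand":1}]'
python3 -m inch '[{"ax":0,"ay":0,"az":0,"x":0,"y":0,"z":0,"hand":1}]'
python3 - <<'E'
from plan import *
st();Rf=pose(-5,85,60);delta(np.array([.526,.275,.004])-Rf@ft,Rf)
E
```

```text
time: 11.92
eef_pos: [0.5314, 0.268, 0.0655]
tcp_rot: [-0.258, 0.005, -0.044, 0.965]
contact_force: [-2.1, 0.5, -2.6]
opening: 0.529
time: 12.0
eef_pos: [0.5319, 0.2682, 0.067]
tcp_rot: [-0.257, 0.004, -0.045, 0.965]
contact_force: [0.2, -0.1, -1.5]
opening: 0.531
12.0 [0.5319 0.2682 0.067 ] F [ 0.2 -0.1 -1.5] M [-0.71  0.13 -0.03] op 0.531 q [-0.08  0.39  2.09  1.25  1.16 -0.85]
[[ 0.996  0.084  0.031]
 [-0.088  0.864  0.496]
 [ 0.015 -0.497  0.868]]
shift mm in tool axes [ -6.8   8.9 -17.3] len 21
turn rv [-0.003  0.012  0.008] rows 0.1
 shift after turn [ -6.5   9.  -17.4]
```

```bash
set -e
python3 -m inch '[{"ax":0,"ay":0,"az":0,"x":-2,"y":2.5,"z":-4.5,"hand":1},{"ax":0,"ay":0,"az":0,"x":-2,"y":2.5,"z":-4.5,"hand":1},{"ax":0,"ay":0,"az":0,"x":-1,"y":1.2,"z":-2.5,"hand":1},{"ax":0,"ay":0,"az":0,"x":0,"y":0,"z":0,"hand":1}]'
python3 -m inch '[{"ax":0,"ay":0,"az":0,"x":0,"y":1,"z":-1.7,"hand":1},{"ax":0,"ay":0,"az":0,"x":0,"y":0,"z":0,"hand":1}]'
python3 -m inch '[{"ax":0,"ay":0,"az":0,"x":0,"y":1,"z":-1.7,"hand":1},{"ax":0,"ay":0,"az":0,"x":0,"y":0,"z":0,"hand":1}]'
python3 - <<'E'
from plan import *
st();Rf=pose(-5,85,60);delta(np.array([.526,.275,.004])-Rf@ft,Rf)
E
```

```text
time: 12.33
eef_pos: [0.5248, 0.2682, 0.0511]
tcp_rot: [-0.257, 0.006, -0.044, 0.965]
contact_force: [-0.6, 0.1, -1.2]
opening: 0.526
time: 12.5
eef_pos: [0.5255, 0.2682, 0.0493]
tcp_rot: [-0.257, 0.006, -0.044, 0.965]
contact_force: [-0.4, -0.5, -1.7]
opening: 0.527
time: 12.67
eef_pos: [0.5259, 0.2685, 0.0488]
tcp_rot: [-0.256, 0.005, -0.044, 0.966]
contact_force: [-1.9, -0.2, 4.8]
opening: 0.53
12.67 [0.5259 0.2685 0.0488] F [-1.9 -0.2  4.8] M [-0.05  0.3   0.27] op 0.53 q [-0.08  0.43  2.09  1.26  1.15 -0.89]
[[ 0.996  0.082  0.033]
 [-0.088  0.866  0.493]
 [ 0.012 -0.494  0.869]]
shift mm in tool axes [-0.5  0.1 -1.6] len 2
turn rv [-0.007  0.01   0.006] rows 0.1
 shift after turn [-0.5  0.1 -1.6]
```

Contact is felt: 4.8 N upward, height as predicted within 2 mm. Release and back straight out along the fingers.

```bash
set -e
python3 -m inch '[{"ax":0,"ay":0,"az":0,"x":0,"y":0,"z":0,"hand":0.4},{"ax":0,"ay":0,"az":0,"x":0,"y":0,"z":0,"hand":-0.3},{"ax":0,"ay":0,"az":0,"x":0,"y":0,"z":0,"hand":-1},{"ax":0,"ay":0,"az":0,"x":0,"y":0,"z":0,"hand":-1},{"ax":0,"ay":0,"az":0,"x":0,"y":0,"z":0,"hand":-1}]'
python3 -m inch '[{"ax":0,"ay":0,"az":0,"x":0,"y":0,"z":0,"hand":-1},{"ax":0,"ay":0,"az":0,"x":0,"y":-5,"z":0,"hand":-1},{"ax":0,"ay":0,"az":0,"x":0,"y":-10,"z":0,"hand":-1},{"ax":0,"ay":0,"az":0,"x":0,"y":-15,"z":0,"hand":-1},{"ax":0,"ay":0,"az":0,"x":0,"y":-20,"z":0,"hand":-1}]'
python3 -m inch '[{"ax":0,"ay":0,"az":0,"x":0,"y":-25,"z":0,"hand":-1},{"ax":0,"ay":0,"az":0,"x":0,"y":-35,"z":0,"hand":-1},{"ax":0,"ay":0,"az":0,"x":0,"y":-35,"z":0,"hand":-1},{"ax":0,"ay":0,"az":0,"x":0,"y":-10,"z":0,"hand":-1},{"ax":0,"ay":0,"az":0,"x":0,"y":0,"z":0,"hand":-1}]'
python3 - <<'E'
from plan import *
import pickle
st()
t=cam("top");s=cam("side");pickle.dump((t,s),open("p6.pkl","wb"));print("pred cap top",proj(t,[[.526,.275,.113],[.526,.275,.004]]).round(1).tolist(),proj(s,[[.526,.275,.113],[.526,.275,.004]]).round(1).tolist())
save(t,"t6.png",(180,200,300,290),4)
dark=lambda c,x0,y0,x1,y1:[(cv2.connectedComponentsWithStats((c["img"][y0:y1,x0:x1].max(2)<45).astype(np.uint8))[i]) for i in(2,3)]
for c,r in((t,(205,230,250,272)),(s,(250,130,300,235))):print(dark(c,*r),r[:2])
E
```

```text
time: 13.08
eef_pos: [0.5256, 0.2682, 0.0473]
tcp_rot: [-0.257, 0.006, -0.044, 0.965]
contact_force: [-0.0, 0.0, 0.1]
opening: 0.993
time: 13.5
eef_pos: [0.5207, 0.2246, 0.0724]
tcp_rot: [-0.257, 0.006, -0.044, 0.965]
contact_force: [-0.6, -0.6, 0.3]
opening: 1.002
time: 13.92
eef_pos: [0.5145, 0.1316, 0.1265]
tcp_rot: [-0.258, 0.004, -0.047, 0.965]
contact_force: [-0.3, 0.5, -0.2]
opening: 0.998
13.92 [0.5145 0.1316 0.1265] F [-0.3  0.5 -0.2] M [-0.36  0.02  0.03] op 0.998 q [-0.35  0.24  2.13  1.03  1.36 -0.83]
[[ 0.996  0.089  0.032]
 [-0.093  0.863  0.497]
 [ 0.017 -0.498  0.867]]
pred cap top [[223.4, 249.4], [229.0, 251.1]] [[276.1, 175.1], [279.2, 218.3]]
[array([[   0,    0,   45,   42, 1836],
       [  31,   13,    1,    1,    1],
       [  14,   15,   10,    9,   44],
       [  31,   15,    1,    4,    4],
       [  30,   23,    2,    2,    3],
       [  30,   26,    1,    1,    1],
       [  30,   28,    1,    1,    1]], dtype=int32), array([[22.04411765, 20.53649237],
       [31.        , 13.        ],
       [18.20454545, 19.02272727],
       [31.        , 16.5       ],
       [30.33333333, 23.33333333],
       [30.        , 26.        ],
       [30.        , 28.        ]])] (205, 230)
[array([[   0,    0,   50,  105, 5250]], dtype=int32), array([[24.5, 52. ]])] (250, 130)
```

View pics/t6.png

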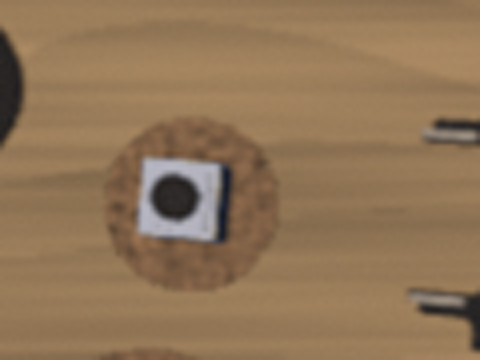

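The top crop shows the bottle standing on the small coaster. Cap at (223.2,249) against a predicted (223.4,249.4), jaws clear at the right. Next the key: raise, turn vertical, yaw to about 80°.

```bash
set -e
python3 -m inch '[{"ax":0,"ay":0,"az":0,"x":0,"y":-16.6,"z":29,"hand":-1},{"ax":0,"ay":0,"az":0,"x":0,"y":-16.6,"z":29,"hand":-1},{"ax":-0.115,"ay":0,"az":0,"x":0,"y":-10,"z":15,"hand":-1},{"ax":-0.115,"ay":0,"az":0,"x":0,"y":0,"z":0,"hand":-1},{"ax":-0.115,"ay":0,"az":0,"x":0,"y":0,"z":0,"hand":-1}]'
python3 -m inch '[{"ax":-0.115,"ay":0,"az":0,"x":0,"y":0,"z":-15,"hand":-1},{"ax":-0.115,"ay":0,"az":0,"x":0,"y":0,"z":-15,"hand":-1},{"ax":-0.115,"ay":0,"az":0,"x":0,"y":0,"z":-15,"hand":-1},{"ax":-0.115,"ay":0,"az":0,"x":0,"y":0,"z":-15,"hand":-1},{"ax":-0.115,"ay":0,"az":0,"x":0,"y":0,"z":-15,"hand":-1}]'
python3 -m inch '[{"ax":-0.115,"ay":0,"az":0,"x":0,"y":0,"z":-15,"hand":-1},{"ax":0,"ay":-0.123,"az":0,"x":0,"y":0,"z":0,"hand":-1},{"ax":0,"ay":-0.123,"az":0,"x":0,"y":0,"z":0,"hand":-1},{"ax":0,"ay":-0.123,"az":0,"x":0,"y":0,"z":0,"hand":-1},{"ax":0,"ay":-0.123,"az":0,"x":0,"y":0,"z":0,"hand":-1}]'
python3 -m inch '[{"ax":0,"ay":-0.123,"az":0,"x":0,"y":0,"z":0,"hand":-1},{"ax":0,"ay":-0.123,"az":0,"x":0,"y":0,"z":0,"hand":-1},{"ax":0,"ay":-0.123,"az":0,"x":0,"y":0,"z":0,"hand":-1},{"ax":0,"ay":-0.123,"az":0,"x":0,"y":0,"z":0,"hand":-1},{"ax":0,"ay":-0.123,"az":0,"x":0,"y":0,"z":0,"hand":-1}]'
python3 -m inch '[{"ax":0,"ay":-0.123,"az":0,"x":0,"y":0,"z":0,"hand":-1},{"ax":0,"ay":-0.123,"az":0,"x":0,"y":0,"z":0,"hand":-1},{"ax":0,"ay":-0.123,"az":0,"x":0,"y":0,"z":0,"hand":-1},{"ax":0,"ay":0,"az":0,"x":0,"y":0,"z":0,"hand":-1}]'
python3 - <<'E'
from plan import *
st();delta([.535,-.03,.22],pose(78.6,0,0))
E
```

```text
time: 14.43
eef_pos: [0.5116, 0.1339, 0.2098]
tcp_rot: [-0.422, 0.012, -0.043, 0.906]
contact_force: [-0.1, 0.4, -0.1]
opening: 1.0
time: 14.85
eef_pos: [0.5052, 0.0687, 0.174]
tcp_rot: [-0.661, 0.025, -0.036, 0.749]
contact_force: [-0.4, 0.5, -0.2]
opening: 1.002
time: 15.27
eef_pos: [0.5036, 0.0547, 0.1716]
tcp_rot: [-0.688, -0.149, 0.14, 0.697]
contact_force: [-0.2, 0.6, -0.1]
opening: 0.997
time: 15.68
eef_pos: [0.5036, 0.0546, 0.1716]
tcp_rot: [-0.613, -0.353, 0.342, 0.619]
contact_force: [-0.2, -0.6, -0.3]
opening: 1.005
time: 16.02
eef_pos: [0.5037, 0.0544, 0.1717]
tcp_rot: [-0.541, -0.459, 0.447, 0.544]
contact_force: [-0.2, -0.2, -0.1]
opening: 1.0
16.02 [0.5037 0.0544 0.1717] F [-0.2 -0.2 -0.1] M [-0.05  0.01  0.03] op 1.0 q [-0.1  -0.02  2.05  0.02  1.1  -1.5 ]
[[ 0.178  0.01  -0.984]
 [ 0.984  0.015  0.178]
 [ 0.017 -1.    -0.007]]
shift mm in tool axes [-76.7 -49.3 -46.2] len 102
turn rv [0.007 0.02  0.017] rows 0.2
 shift after turn [-76.6 -48.3 -47.4]
```

```bash
set -e
python3 -m inch '[{"ax":0.007,"ay":0.02,"az":0.017,"x":-25,"y":-16,"z":-15,"hand":-1},{"ax":0,"ay":0,"az":0,"x":-26,"y":-16,"z":-16,"hand":-1},{"ax":0,"ay":0,"az":0,"x":-26,"y":-16,"z":-16,"hand":-1},{"ax":0,"ay":0,"az":0,"x":0,"y":0,"z":0,"hand":-1},{"ax":0,"ay":0,"az":0,"x":0,"y":0,"z":0,"hand":-1}]'
python3 - <<'E'
from plan import *
import pickle
st();c=cam("wrist");pickle.dump(c,open("w7.pkl","wb"));save(c,"w7.png");print(proj(c,[[.5404,-.0266,.065]]))
delta([.485,-.28,.24],pose(81,0,0))
E
```

```text
time: 16.43
eef_pos: [0.5361, -0.0323, 0.2215]
tcp_rot: [0.55, 0.447, -0.445, -0.548]
contact_force: [-0.4, 0.5, -0.3]
opening: 0.999
16.43 [ 0.5361 -0.0323  0.2215] F [-0.4  0.5 -0.3] M [-0.03 -0.01 -0.01] op 0.999 q [-0.25 -0.    1.94  0.    1.2  -1.61]
[[ 0.205  0.004 -0.979]
 [ 0.979 -0.001  0.205]
 [ 0.    -1.    -0.004]]
[[329.78228347 213.71179744]]
shift mm in tool axes [-253.7  -19.7   -1.6] len 254
turn rv [ 0.001 -0.048  0.   ] rows 0.4
 shift after turn [-253.5  -19.7   10.6]
```

View pics/w7.png

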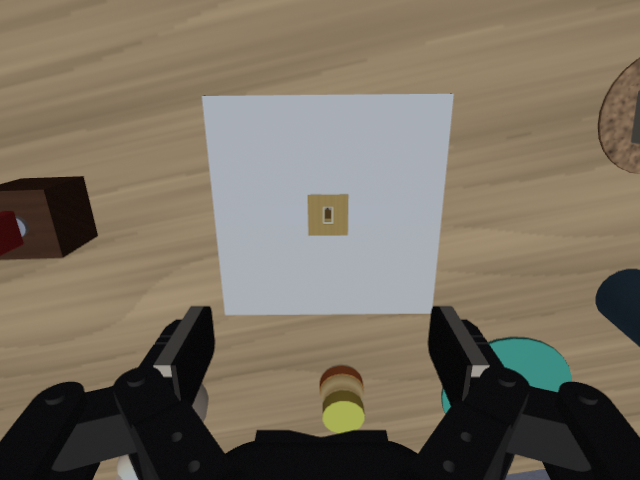

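The keyhole's brass plate is at (328,215), slot long side up-down in the picture; the lid corners are at (204,96), (452,94), (434,313), (225,315). I measure these precisely and go to the key.

```bash
set -e
cat > kh.py <<'E'
from m import *
brass=lambda i,h:(h[...,0]>10)&(h[...,0]<30)&(h[...,1]>70)&(h[...,2]>90)
c=pickle.load(open("w7.pkl","rb"));tt=pickle.load(open("p6.pkl","rb"))[0]
def inner(i,h):return brass(i,h)
w=blobs(c,brass,(290,180,365,250))[0];q=cv2.boxPoints(w[2]);print("brass",w[2]);P=onz(c,q,.065)
print(P.round(4).tolist(),"c",P.mean(0).round(4))
hole=blobs(c,lambda i,h:(i.max(2)<110),(315,200,342,230),8);print([ (b[0],b[2]) for b in hole[:2]]);print(onz(c,[hole[0][2][0]],.065))
k=(300,180,360,250)
b=blobs(tt,brass,(330,230,372,258),5);print([(x[0],x[1]) for x in b[:3]])
if b: print("tri",tri(c,[w[2][0]],tt,[b[0][2][0]]))
L=blobs(c,white,(180,80,470,330))[0];ap=cv2.approxPolyDP(L[3],15,True).reshape(-1,2);print(ap.tolist())
Q=onz(c,ap.astype(float),.065);print(Q.round(4).tolist(),Q.mean(0));
for i in range(len(Q)):
    d=Q[(i+1)%len(Q)]-Q[i];print(round(np.linalg.norm(d),4),np.degrees(np.arctan2(d[1],d[0])).round(2))
E
python3 kh.py
python3 -m inch '[{"ax":0,"ay":-0.048,"az":0,"x":-36,"y":-3,"z":0,"hand":-1},{"ax":0,"ay":0,"az":0,"x":-36,"y":-3,"z":2,"hand":-1},{"ax":0,"ay":0,"az":0,"x":-36,"y":-3,"z":2,"hand":-1},{"ax":0,"ay":0,"az":0,"x":-36,"y":-3,"z":2,"hand":-1},{"ax":0,"ay":0,"az":0,"x":-36,"y":-3,"z":2,"hand":-1}]'
python3 -m inch '[{"ax":0,"ay":0,"az":0,"x":-36,"y":-3,"z":2,"hand":-1},{"ax":0,"ay":0,"az":0,"x":-37,"y":-2,"z":2,"hand":-1},{"ax":0,"ay":0,"az":0,"x":0,"y":0,"z":0,"hand":-1},{"ax":0,"ay":0,"az":0,"x":0,"y":0,"z":0,"hand":-1}]'
python3 - <<'E'
from plan import *
import pickle
st();c=cam("wrist");pickle.dump(c,open("w8.pkl","wb"));save(c,"w8.png");print(proj(c,[[.4995,-.281,.099],[.4995,-.281,.055]]))
E
```

```text
brass ((327.5, 214.5), (39.0, 39.0), 90.0)
[[0.522, -0.0401, 0.065], [0.5283, -0.0105, 0.065], [0.56, -0.0164, 0.065], [0.5535, -0.0472, 0.065]] c [ 0.5409 -0.0286  0.065 ]
[(np.int32(62), ((327.5, 213.0), (10.0, 5.0), 90.0))]
[[ 0.53945155 -0.02824798  0.065     ]]
[(np.int32(130), array([351.06153846, 244.56153846]))]
tri (array([ 0.53015436, -0.02650905,  0.09960992]), np.float64(0.0007682374963939608))
[[453, 93], [201, 96], [224, 314], [430, 313]]
[[0.4704, 0.0775, 0.065], [0.4351, -0.0993, 0.065], [0.6107, -0.135, 0.065], [0.6468, 0.0408, 0.065]] [ 0.54075711 -0.02900997  0.065     ]
0.1802 -101.3
0.1792 -11.5
0.1794 78.4
0.1802 168.25
time: 16.9
eef_pos: [0.497, -0.2073, 0.2346]
tcp_rot: [-0.537, -0.46, 0.46, 0.537]
contact_force: [1.4, -0.4, -0.1]
opening: 1.001
time: 17.23
eef_pos: [0.4821, -0.2793, 0.2397]
tcp_rot: [-0.538, -0.46, 0.458, 0.538]
contact_force: [0.2, 1.3, -0.0]
opening: 1.003
17.23 [ 0.4821 -0.2793  0.2397] F [ 0.2  1.3 -0. ] M [ 0.03  0.   -0.03] op 1.003 q [-0.71  0.03  1.87  0.    1.24 -2.12]
[[ 0.157  0.001 -0.988]
 [ 0.988  0.002  0.157]
 [ 0.002 -1.    -0.001]]
[[322.88010209 238.27869155]
 [322.59936286 220.75047189]]
```

View pics/w8.png

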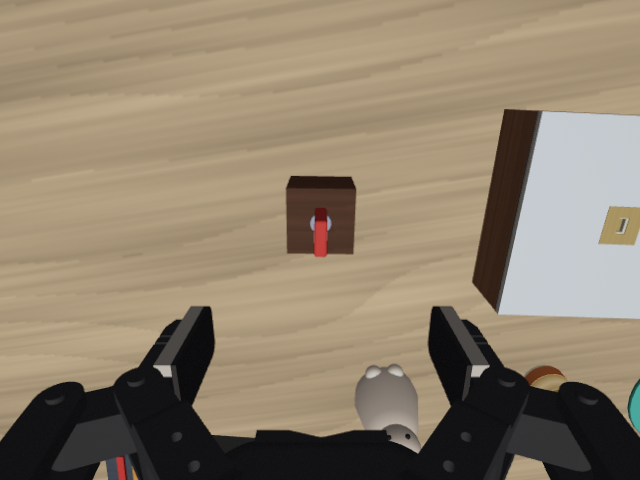

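The block's top is at (320,220), the key head at (320,238), aligned with the picture's axes; the cat is at (388,405). Now measuring the key in this view and against the side view.

```bash
cat > ky.py <<'E'
from m import *
c=pickle.load(open("w8.pkl","rb"))
br=lambda i,h:(i[...,0]>150)&(i[...,1]<90)
al=lambda i,h:(i[...,0]>70)&(i[...,1]<60)&(i[...,0]>2*i[...,1])&(h[...,1]>150)
for n,f in(("bright",br),("all",al)):
    b=blobs(c,f,(300,195,345,265))[0];x,y,w,h=cv2.boundingRect(b[3]);print(n,b[0],b[2],(x,y,w,h))
    P=onz(c,cv2.boxPoints(b[2]),.099);print(P.mean(0).round(4),[np.linalg.norm(P[i]-P[i-1]).round(4) for i in range(4)])
    # top-face axis angle
    vx,vy,_,_=cv2.fitLine(b[3],cv2.DIST_L2,0,.01,.01).ravel();m=np.array(b[2][0]);E=onz(c,[m-15*np.array([vx,vy]),m+15*np.array([vx,vy])],.099);d=E[1]-E[0];print("az",np.degrees(np.arctan2(d[1],d[0])))
    if n=="bright": kb=b
ks=blobs(s,red,(300,375,350,410))[0];
g=c["img"].astype(int);dk=blobs(c,lambda i,h:(i[...,0]<100)&(i[...,0]>55)&(h[...,1]>80),(270,185,370,262))[0]
blk=blobs(c,lambda i,h:(i[...,2]<80),(270,183,370,265))[0]
print("block",blk[2]);
o=blobs(c,lambda i,h:(h[...,1]<60)&(h[...,2]>110),(305,205,340,240),5);print("collar",[(x[0],x[2]) for x in o])
ap=cv2.approxPolyDP(cv2.convexHull(blk[3]),4,True).reshape(-1,2);print(ap.tolist());Q=onz(c,ap.astype(float),.055);print(Q.round(4).tolist())
# head-top far end, two views
x,y,w,h=cv2.boundingRect(kb[3]);print("tri head",tri(c,[kb[2][0]],s,[(323.8,379)]))
E
python3 ky.py; sed -n 1,1p /dev/null
python3 -c "
from m import *
c=pickle.load(open('w8.pkl','rb'))
print(c['img'][190:262:4,320].tolist())"
```

```text
bright 399 ((320.5, 238.5), (35.0, 11.0), 90.0) (315, 221, 12, 36)
[ 0.4996 -0.2829  0.099 ] [np.float64(0.0286), np.float64(0.0083), np.float64(0.0286), np.float64(0.0086)]
az 170.29683164190737
all 224 ((320.6758728027344, 231.01988220214844), (12.641592025756836, 46.27410888671875), 1.6846843957901) (314, 208, 14, 47)
[ 0.4938 -0.2818  0.099 ] [np.float64(0.0098), np.float64(0.0373), np.float64(0.0094), np.float64(0.0373)]
az 160.08922644905059
block ((320.5, 219.5), (73.0, 69.0), 90.0)
collar [(np.int32(51), ((312.0, 223.0), (14.0, 4.0), 90.0)), (np.int32(44), ((328.5, 223.0), (12.0, 3.0), 90.0))]
[[353, 183], [352, 253], [288, 253], [287, 184]]
[[0.4705, -0.2503, 0.055], [0.5338, -0.2597, 0.055], [0.5246, -0.3166, 0.055], [0.4625, -0.3056, 0.055]]
tri head (array([ 0.49742363, -0.28202141,  0.10844169]), np.float64(0.002872353984495443))
[[75, 51, 39], [79, 55, 42], [82, 57, 44], [76, 52, 41], [77, 54, 41], [82, 19, 18], [84, 21, 20], [83, 20, 18], [181, 56, 52], [191, 67, 62], [191, 67, 62], [191, 67, 62], [191, 67, 61], [190, 66, 61], [191, 66, 61], [190, 65, 60], [191, 65, 60], [172, 153, 125]]
```

```bash
python3 -c "
from h import *
delta([.4996,-.2829,.074],pose(80.3,0,0))"
```

```text
shift mm in tool axes [ -2.3 165.7 -17.6] len 167
turn rv [0.001 0.013 0.002] rows 0.1
 shift after turn [ -1.7 165.7 -17.8]
```

```bash
set -e
python3 -m inch '[{"ax":0.001,"ay":0.013,"az":0.002,"x":-0.5,"y":30,"z":-4.4,"hand":-1},{"ax":0,"ay":0,"az":0,"x":-0.5,"y":30,"z":-4.4,"hand":-1},{"ax":0,"ay":0,"az":0,"x":-0.4,"y":30,"z":-4.4,"hand":-1},{"ax":0,"ay":0,"az":0,"x":-0.4,"y":20,"z":-4.4,"hand":-1},{"ax":0,"ay":0,"az":0,"x":0,"y":0,"z":0,"hand":-1}]'
python3 -c "
from h import *
st();delta([.4996,-.2829,.074],pose(80.3,0,0))"
```

```text
time: 17.7
eef_pos: [0.4979, -0.2797, 0.1251]
tcp_rot: [-0.537, -0.456, 0.458, 0.543]
contact_force: [0.0, -0.3, -0.4]
opening: 1.002
17.7 [ 0.4979 -0.2797  0.1251] F [ 0.  -0.3 -0.4] M [0.04 0.02 0.02] op 1.002 q [-0.69  0.19  1.92 -0.    1.04 -2.09]
[[ 0.165 -0.007 -0.986]
 [ 0.986  0.005  0.165]
 [ 0.004 -1.     0.008]]
shift mm in tool axes [-3.1 51.1 -2.6] len 51
turn rv [-0.008  0.003  0.004] rows 0.1
 shift after turn [-2.9 51.1 -2.2]
```

```bash
set -e
python3 -m inch '[{"ax":-0.008,"ay":0.003,"az":0.004,"x":-1,"y":20,"z":-1,"hand":-1},{"ax":0,"ay":0,"az":0,"x":-1,"y":20,"z":-0.6,"hand":-1},{"ax":0,"ay":0,"az":0,"x":-1,"y":11,"z":-0.6,"hand":-1},{"ax":0,"ay":0,"az":0,"x":0,"y":0,"z":0,"hand":-1},{"ax":0,"ay":0,"az":0,"x":0,"y":0,"z":0,"hand":-1}]'
python3 -c "
from h import *
st();delta([.4996,-.2829,.074],pose(80.3,0,0))
c=cam('wrist');save(c,'w9.png')"
```

```text
time: 18.12
eef_pos: [0.5024, -0.2875, 0.0809]
tcp_rot: [0.545, 0.456, -0.455, -0.537]
contact_force: [-0.2, -0.5, 0.7]
opening: 0.998
18.12 [ 0.5024 -0.2875  0.0809] F [-0.2 -0.5  0.7] M [ 0.01 -0.01 -0.  ] op 0.998 q [-0.69  0.26  1.93 -0.    0.94 -2.1 ]
[[ 0.17   0.009 -0.985]
 [ 0.985 -0.008  0.17 ]
 [-0.006 -1.    -0.01 ]]
shift mm in tool axes [4.1 6.9 3.6] len 9
turn rv [ 0.01  -0.001 -0.006] rows 0.1
 shift after turn [4.1 6.9 3.5]
```

View pics/w9.png

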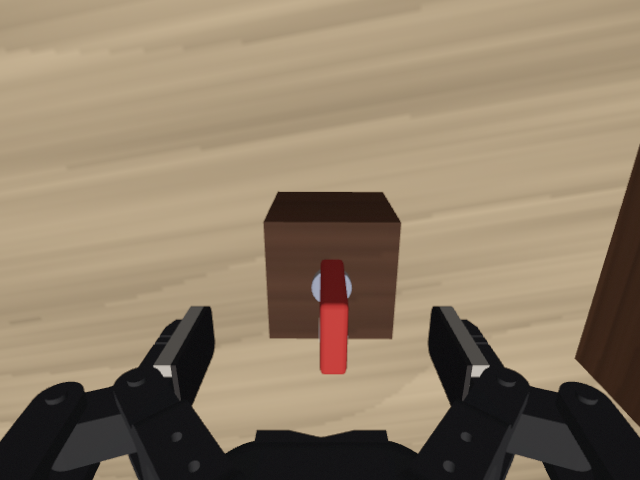

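The key head is at (333,320), the jaw centre at about x=321, so the key is 4 mm to tool +x, as the pose reading says. Correct and recheck.

```bash
set -e
python3 -m inch '[{"ax":0.01,"ay":0,"az":-0.006,"x":2,"y":3.5,"z":1.8,"hand":-1},{"ax":0,"ay":0,"az":0,"x":2,"y":3.4,"z":1.8,"hand":-1},{"ax":0,"ay":0,"az":0,"x":0,"y":0,"z":0,"hand":-1},{"ax":0,"ay":0,"az":0,"x":0,"y":0,"z":0,"hand":-1}]'
python3 -c "
from h import *
st();delta([.4996,-.2829,.074],pose(80.3,0,0))"
```

```text
time: 18.5
eef_pos: [0.4992, -0.2837, 0.0738]
tcp_rot: [0.541, 0.455, -0.455, -0.541]
contact_force: [0.2, 0.6, 0.1]
opening: 1.003
18.5 [ 0.4992 -0.2837  0.0738] F [0.2 0.6 0.1] M [-0.06 -0.03  0.03] op 1.003 q [-0.69  0.27  1.94 -0.    0.94 -2.09]
[[ 0.171  0.    -0.985]
 [ 0.985 -0.001  0.171]
 [-0.    -1.    -0.   ]]
shift mm in tool axes [ 0.9 -0.2 -0.3] len 1
turn rv [ 0.    -0.002 -0.   ] rows 0.0
 shift after turn [ 0.9 -0.2 -0.3]
```

Close with 80 N.

```bash
set -e
python3 -m inch '[{"ax":0,"ay":0,"az":0,"x":0.8,"y":0,"z":0,"hand":0.3},{"ax":0,"ay":0,"az":0,"x":0,"y":0,"z":0,"hand":0.6},{"ax":0,"ay":0,"az":0,"x":0,"y":0,"z":0,"hand":1},{"ax":0,"ay":0,"az":0,"x":0,"y":0,"z":0,"hand":1},{"ax":0,"ay":0,"az":0,"x":0,"y":0,"z":0,"hand":1}]' 80
python3 -m inch '[{"ax":0,"ay":0,"az":0,"x":0,"y":0,"z":0,"hand":1},{"ax":0,"ay":0,"az":0,"x":0,"y":0,"z":0,"hand":1},{"ax":0,"ay":0,"az":0,"x":0,"y":0,"z":0,"hand":1},{"ax":0,"ay":0,"az":0,"x":0,"y":0,"z":0,"hand":1},{"ax":0,"ay":0,"az":0,"x":0,"y":0,"z":0,"hand":1}]'
python3 -c "
from h import *
st()"
```

```text
time: 18.92
eef_pos: [0.4995, -0.2831, 0.0737]
tcp_rot: [0.541, 0.455, -0.455, -0.541]
contact_force: [0.9, 0.8, -0.1]
opening: 0.296
time: 19.33
eef_pos: [0.4996, -0.2832, 0.0738]
tcp_rot: [0.541, 0.455, -0.455, -0.541]
contact_force: [-0.3, 0.0, 1.2]
opening: 0.11
19.33 [ 0.4996 -0.2832  0.0738] F [-0.3  0.   1.2] M [ 0.01 -0.05  0.06] op 0.11 q [-0.69  0.26  1.94 -0.    0.94 -2.09]
[[ 0.171  0.001 -0.985]
 [ 0.985 -0.001  0.171]
 [-0.001 -1.    -0.001]]
```

Gripped: opening 0.11 is about 9.4 mm, matching the 10 mm head. Lifting.

```bash
set -e
python3 -m inch '[{"ax":0,"ay":0,"az":0,"x":0,"y":-10,"z":0,"hand":1},{"ax":0,"ay":0,"az":0,"x":0,"y":-15,"z":0,"hand":1},{"ax":0,"ay":0,"az":0,"x":0,"y":-20,"z":0,"hand":1},{"ax":0,"ay":0,"az":0,"x":0,"y":-25,"z":0,"hand":1},{"ax":0,"ay":0,"az":0,"x":0,"y":-25,"z":0,"hand":1}]'
python3 -m inch '[{"ax":0,"ay":0,"az":0,"x":0,"y":-5,"z":0,"hand":1},{"ax":0,"ay":0,"az":0,"x":0,"y":0,"z":0,"hand":1}]'
python3 -c "
from h import *
st();delta([.5409,-.0286,.170],pose(78.5,0,0))"
```

```text
time: 19.75
eef_pos: [0.4989, -0.2825, 0.1695]
tcp_rot: [-0.541, -0.455, 0.456, 0.541]
contact_force: [0.8, -0.6, -0.8]
opening: 0.106
time: 19.92
eef_pos: [0.5006, -0.2839, 0.1766]
tcp_rot: [0.543, 0.456, -0.455, -0.539]
contact_force: [-0.7, -0.8, -0.2]
opening: 0.102
19.92 [ 0.5006 -0.2839  0.1766] F [-0.7 -0.8 -0.2] M [-0.02 -0.05  0.01] op 0.102 q [-0.69  0.13  1.89 -0.    1.12 -2.09]
[[ 0.17   0.005 -0.985]
 [ 0.985 -0.004  0.17 ]
 [-0.003 -1.    -0.005]]
shift mm in tool axes [258.5   5.8   3.8] len 259
turn rv [ 0.005  0.029 -0.003] rows 0.2
 shift after turn [258.2   6.6  11.4]
```

```bash
set -e
python3 -m inch '[{"ax":0.005,"ay":0.029,"az":-0.003,"x":25,"y":0,"z":1,"hand":1},{"ax":0,"ay":0,"az":0,"x":37,"y":0,"z":1.6,"hand":1},{"ax":0,"ay":0,"az":0,"x":37,"y":0,"z":1.6,"hand":1},{"ax":0,"ay":0,"az":0,"x":37,"y":0,"z":1.6,"hand":1},{"ax":0,"ay":0,"az":0,"x":37,"y":0,"z":1.6,"hand":1}]'
python3 -m inch '[{"ax":0,"ay":0,"az":0,"x":37,"y":0,"z":1.6,"hand":1},{"ax":0,"ay":0,"az":0,"x":30,"y":0,"z":1.6,"hand":1},{"ax":0,"ay":0,"az":0,"x":18,"y":0,"z":1,"hand":1},{"ax":0,"ay":0,"az":0,"x":0,"y":0,"z":0,"hand":1},{"ax":0,"ay":0,"az":0,"x":0,"y":0,"z":0,"hand":1}]'
python3 - <<'E'
from h import *
import pickle
st();delta([.5409,-.0286,.155],pose(78.5,0,0))
E
```

```text
time: 20.33
eef_pos: [0.5246, -0.1099, 0.1718]
tcp_rot: [-0.545, -0.446, 0.448, 0.551]
contact_force: [1.0, 0.1, -0.7]
opening: 0.108
time: 20.75
eef_pos: [0.5376, -0.0268, 0.1724]
tcp_rot: [-0.544, -0.447, 0.449, 0.55]
contact_force: [0.2, 0.6, -0.7]
opening: 0.105
20.75 [ 0.5376 -0.0268  0.1724] F [ 0.2  0.6 -0.7] M [-0.06 -0.03 -0.01] op 0.105 q [-0.24  0.06  1.97  0.    1.12 -1.61]
[[ 0.197 -0.007 -0.98 ]
 [ 0.98   0.004  0.197]
 [ 0.002 -1.     0.008]]
shift mm in tool axes [-1.2 17.3 -3.7] len 18
turn rv [-0.008  0.003  0.002] rows 0.1
 shift after turn [-1.1 17.4 -3.6]
```

```bash
set -e
python3 -m inch '[{"ax":-0.008,"ay":0.003,"az":0.002,"x":-0.6,"y":6,"z":-1.8,"hand":1},{"ax":0,"ay":0,"az":0,"x":-0.6,"y":6,"z":-1.8,"hand":1},{"ax":0,"ay":0,"az":0,"x":0,"y":0,"z":0,"hand":1},{"ax":0,"ay":0,"az":0,"x":0,"y":0,"z":0,"hand":1}]'
python3 - <<'E'
from h import *
import pickle
st();delta([.5409,-.0286,.155],pose(78.5,0,0))
s=get_state();c=cam("wrist");pickle.dump(c,open("w10.pkl","wb"))
save(c,"w10.png",(220,150,430,350),3.0)
T=np.eye(4);T[:3,:3]=R.from_quat(s["tcp_rot"]).as_matrix();T[:3,3]=s["eef_pos"]
tip=T@[0,.064,0,1];col=T@[0,.019,0,1]
print("pred tip",proj(c,[tip[:3],col[:3],[.5409,-.0286,.065]]).round(1).tolist())
E
```

```text
time: 21.08
eef_pos: [0.5414, -0.0306, 0.1611]
tcp_rot: [0.549, 0.447, -0.446, -0.548]
contact_force: [0.1, 0.4, -0.6]
opening: 0.103
21.08 [ 0.5414 -0.0306  0.1611] F [ 0.1  0.4 -0.6] M [-0.04  0.02  0.  ] op 0.103 q [-0.24  0.08  1.97  0.    1.09 -1.61]
[[ 0.204  0.001 -0.979]
 [ 0.979  0.     0.204]
 [ 0.    -1.    -0.001]]
shift mm in tool axes [1.8 6.1 0.8] len 6
turn rv [ 0.001 -0.004  0.   ] rows 0.0
 shift after turn [1.8 6.1 0.8]
pred tip [[321.8, 256.9], [321.9, 296.5], [324.5, 235.7]]
```

View pics/w10.png

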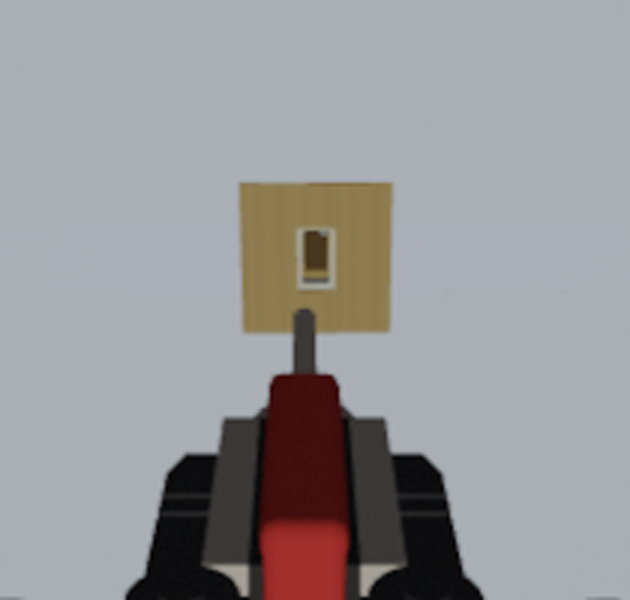

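The keyhole is at full-picture (325.3,236.2), predicted (324.5,235.7). The blade centre line is at x=321.3, and the blade tip's near edge at y≈253.3. I convert this into the remaining offset.

```bash
python3 - <<'E'
from h import *
import pickle
c=pickle.load(open("w10.pkl","rb"));s=get_state()
Rc=R.from_quat(s["tcp_rot"]).as_matrix();p=np.array(s["eef_pos"])
kh=onz(c,[(325.3,236.2)],.065)[0];print("kh",kh,"rel tool",Rc.T@(kh-p)*1000)
W=lambda v:p+Rc@np.array(v)
print("tip edge pred",proj(c,[W([0,.064,.00375]),W([0,.059,.005]),W([0,-.025,.015]),W([0,-.025,-.015])]).round(1).tolist())
g=c["img"];print("col",[int(v) for v in g[240:282,321].sum(1)])
print("head px",[ (y,g[y,320].tolist()) for y in (270,274,278,320,324,328,332,336,340,350,360,370,380)])
E
```

```text
kh [ 0.54130269 -0.02819034  0.065     ] rel tool [ 2.09369286 96.66371059  1.06457021]
tip edge pred [[322.1, 251.8], [322.1, 253.1], [322.6, 324.0], [322.6, 398.0]]
col [329, 346, 314, 288, 394, 474, 398, 313, 343, 341, 340, 340, 307, 175, 170, 172, 170, 168, 167, 172, 171, 169, 168, 172, 171, 168, 171, 169, 167, 172, 170, 171, 169, 165, 137, 95, 91, 86, 88, 90, 89, 89]
head px [(270, [60, 56, 55]), (274, [63, 39, 37]), (278, [66, 16, 14]), (320, [67, 14, 14]), (324, [113, 27, 25]), (328, [153, 43, 40]), (332, [162, 48, 45]), (336, [162, 48, 45]), (340, [162, 48, 45]), (350, [162, 48, 44]), (360, [162, 48, 45]), (370, [162, 47, 44]), (380, [162, 47, 44])]
```

```bash
set -e
python3 -m inch '[{"ax":0,"ay":0,"az":0,"x":1.2,"y":10,"z":0.7,"hand":1},{"ax":0,"ay":0,"az":0,"x":1.2,"y":10,"z":0.6,"hand":1},{"ax":0,"ay":0,"az":0,"x":0,"y":5,"z":0,"hand":1},{"ax":0,"ay":0,"az":0,"x":0,"y":0,"z":0,"hand":1},{"ax":0,"ay":0,"az":0,"x":0,"y":0,"z":0,"hand":1}]'
python3 - <<'E'
from h import *
st();delta([.5406,-.0280,.134],pose(78.5,0,0))
E
```

```text
time: 21.55
eef_pos: [0.5407, -0.0268, 0.1363]
tcp_rot: [0.548, 0.447, -0.446, -0.548]
contact_force: [0.2, -0.1, -0.2]
opening: 0.108
21.55 [ 0.5407 -0.0268  0.1363] F [ 0.2 -0.1 -0.2] M [0.05 0.   0.01] op 0.108 q [-0.24  0.11  1.99  0.    1.04 -1.61]
[[ 0.202  0.002 -0.979]
 [ 0.979  0.     0.202]
 [ 0.    -1.    -0.002]]
shift mm in tool axes [-1.2  2.3 -0.1] len 3
turn rv [ 0.002 -0.003  0.   ] rows 0.0
 shift after turn [-1.2  2.3 -0.1]
```

```bash
set -e
python3 -m inch '[{"ax":0.002,"ay":0,"az":0,"x":-1.2,"y":2,"z":0,"hand":1},{"ax":0,"ay":0,"az":0,"x":0,"y":0,"z":0,"hand":1}]'
python3 -m inch '[{"ax":0,"ay":0,"az":0,"x":0,"y":3,"z":0,"hand":1},{"ax":0,"ay":0,"az":0,"x":0,"y":3,"z":0,"hand":1},{"ax":0,"ay":0,"az":0,"x":0,"y":3,"z":0,"hand":1},{"ax":0,"ay":0,"az":0,"x":0,"y":0,"z":0,"hand":1}]'
python3 - <<'E'
from h import *
st();delta([.5406,-.0280,.125],pose(78.5,0,0))
E
```

```text
time: 21.72
eef_pos: [0.5412, -0.0283, 0.1354]
tcp_rot: [0.549, 0.447, -0.446, -0.548]
contact_force: [0.1, 0.7, -0.9]
opening: 0.108
time: 22.05
eef_pos: [0.5405, -0.0281, 0.1254]
tcp_rot: [-0.548, -0.447, 0.447, 0.548]
contact_force: [-1.2, 0.2, -0.7]
opening: 0.106
22.05 [ 0.5405 -0.0281  0.1254] F [-1.2  0.2 -0.7] M [-0.04  0.05  0.01] op 0.106 q [-0.24  0.12  2.    0.    1.02 -1.61]
[[ 0.202 -0.    -0.979]
 [ 0.979  0.001  0.202]
 [ 0.001 -1.     0.   ]]
shift mm in tool axes [ 0.1  0.4 -0.1] len 0
turn rv [-0.    -0.003  0.001] rows 0.0
 shift after turn [ 0.1  0.4 -0.1]
```

The tip is in the slot (no upward force at 3.6 mm depth). Continue.

```bash
set -e
for i in 1 2 3; do python3 -m inch '[{"ax":0,"ay":0,"az":0,"x":0,"y":2,"z":0,"hand":1},{"ax":0,"ay":0,"az":0,"x":0,"y":2,"z":0,"hand":1},{"ax":0,"ay":0,"az":0,"x":0,"y":0,"z":0,"hand":1}]' | sed -n '1,2p;4p'; done
python3 - <<'E'
from h import *
st();delta([.5406,-.0280,.084],pose(78.5,0,0))
E
```

```text
time: 22.3
eef_pos: [0.5408, -0.0282, 0.1218]
contact_force: [-0.6, 0.0, -0.6]
time: 22.55
eef_pos: [0.5408, -0.0282, 0.1178]
contact_force: [-0.4, -0.2, -0.7]
time: 22.8
eef_pos: [0.5407, -0.0281, 0.1137]
contact_force: [-0.3, -0.2, -0.6]
22.8 [ 0.5407 -0.0281  0.1137] F [-0.3 -0.2 -0.6] M [ 0.01 -0.03 -0.01] op 0.107 q [-0.24  0.14  2.    0.    1.   -1.61]
[[ 0.202  0.001 -0.979]
 [ 0.979  0.     0.202]
 [ 0.    -1.    -0.   ]]
shift mm in tool axes [ 0.1 29.7  0.1] len 30
turn rv [ 0.    -0.003  0.   ] rows 0.0
 shift after turn [ 0.1 29.7  0.1]
```

```bash
set -e
for i in 1 2 3; do python3 -m inch '[{"ax":0,"ay":0.03,"az":0,"x":0,"y":1.5,"z":0,"hand":1},{"ax":0,"ay":-0.06,"az":0,"x":0,"y":1,"z":0,"hand":1},{"ax":0,"ay":0.06,"az":0,"x":0,"y":1,"z":0,"hand":1},{"ax":0,"ay":-0.03,"az":0,"x":0,"y":0,"z":0,"hand":1}]' | sed -n '1,2p;4p'; done
python3 - <<'E'
from h import *
st();delta([.5406,-.0280,.084],pose(78.5,0,0))
E
```

```text
time: 23.13
eef_pos: [0.5409, -0.0284, 0.1106]
contact_force: [-0.5, -1.3, 0.1]
time: 23.47
eef_pos: [0.5409, -0.0284, 0.1074]
contact_force: [-0.1, 0.2, 0.2]
time: 23.8
eef_pos: [0.5411, -0.0285, 0.1051]
contact_force: [-3.6, 0.8, 6.0]
23.8 [ 0.5411 -0.0285  0.1051] F [-3.6  0.8  6. ] M [-0.11  0.68 -0.01] op 0.106 q [-0.24  0.15  2.01 -0.    0.98 -1.61]
[[ 0.203  0.    -0.979]
 [ 0.979 -0.     0.203]
 [-0.    -1.    -0.   ]]
shift mm in tool axes [ 0.4 21.1  0.6] len 21
turn rv [ 0.    -0.004 -0.   ] rows 0.0
 shift after turn [ 0.4 21.1  0.6]
```

```bash
set -e
for i in 1 2 3; do python3 -m inch '[{"ax":0.02,"ay":0.03,"az":0,"x":0,"y":1,"z":0.2,"hand":1},{"ax":-0.04,"ay":-0.06,"az":0,"x":0,"y":1,"z":0,"hand":1},{"ax":0.04,"ay":0.06,"az":0,"x":0,"y":1,"z":0,"hand":1},{"ax":-0.02,"ay":-0.03,"az":0,"x":0,"y":0,"z":0,"hand":1}]' | sed -n '1,2p;4p'; done
python3 - <<'E'
from h import *
st();delta([.5406,-.0280,.084],pose(78.5,0,0))
E
```

```text
time: 24.13
eef_pos: [0.5412, -0.0285, 0.1015]
contact_force: [-3.2, -0.2, 5.6]
time: 24.47
eef_pos: [0.5412, -0.0285, 0.0987]
contact_force: [-4.7, 0.5, 7.2]
time: 24.8
eef_pos: [0.5411, -0.0282, 0.0955]
contact_force: [-3.1, 1.0, 3.5]
24.8 [ 0.5411 -0.0282  0.0955] F [-3.1  1.   3.5] M [ 0.22  0.69 -0.02] op 0.107 q [-0.24  0.17  2.01  0.    0.96 -1.61]
[[ 0.204  0.001 -0.979]
 [ 0.979  0.001  0.204]
 [ 0.001 -1.    -0.   ]]
shift mm in tool axes [ 0.1 11.5  0.5] len 12
turn rv [ 0.    -0.004  0.001] rows 0.0
 shift after turn [ 0.1 11.5  0.5]
```

```bash
set -e
for i in 1 2 3; do python3 -m inch '[{"ax":0.02,"ay":0.03,"az":0,"x":0,"y":1,"z":0.1,"hand":1},{"ax":-0.04,"ay":-0.06,"az":0,"x":0,"y":1,"z":0,"hand":1},{"ax":0.04,"ay":0.06,"az":0,"x":0,"y":1,"z":0,"hand":1},{"ax":-0.02,"ay":-0.03,"az":0,"x":0,"y":0,"z":0,"hand":1}]' | sed -n '1,2p;4p'; done
python3 - <<'E'
from h import *
st();delta([.5406,-.0280,.084],pose(78.5,0,0))
E
```

```text
time: 25.13
eef_pos: [0.5411, -0.0281, 0.0926]
contact_force: [-2.2, 0.7, 4.9]
time: 25.47
eef_pos: [0.541, -0.028, 0.0894]
contact_force: [-2.8, 0.8, 2.5]
time: 25.8
eef_pos: [0.541, -0.028, 0.0864]
contact_force: [-2.6, 0.9, 4.5]
25.8 [ 0.541  -0.028   0.0864] F [-2.6  0.9  4.5] M [ 0.28  0.46 -0.02] op 0.108 q [-0.24  0.18  2.01  0.    0.95 -1.61]
[[ 0.204  0.001 -0.979]
 [ 0.979  0.001  0.204]
 [ 0.001 -1.    -0.001]]
shift mm in tool axes [-0.   2.4  0.4] len 2
turn rv [ 0.001 -0.005  0.001] rows 0.0
 shift after turn [-0.   2.4  0.4]
```

```bash
set -e
for i in 1 2 3 4; do python3 -m inch '[{"ax":0,"ay":0,"az":0,"x":0,"y":0.8,"z":0,"hand":1},{"ax":0,"ay":0,"az":0,"x":0,"y":0,"z":0,"hand":1}]' | sed -n '1,2p;4p'; done
```

```text
time: 25.97
eef_pos: [0.5406, -0.0279, 0.0854]
contact_force: [0.5, 1.1, 0.4]
time: 26.13
eef_pos: [0.5408, -0.0279, 0.0846]
contact_force: [0.3, 0.9, 2.9]
time: 26.3
eef_pos: [0.5407, -0.028, 0.0838]
contact_force: [-0.5, 2.0, 4.9]
time: 26.47
eef_pos: [0.5408, -0.0279, 0.0837]
contact_force: [-1.1, 1.6, 8.3]
```

```bash
set -e
for i in 1 2 3; do python3 -m inch '[{"ax":0,"ay":0,"az":0,"x":0,"y":0.8,"z":0,"hand":1},{"ax":0,"ay":0,"az":0,"x":0,"y":0,"z":0,"hand":1}]' | sed -n '1,2p;4p'; done
```

```text
time: 26.63
eef_pos: [0.5408, -0.028, 0.0837]
contact_force: [-3.3, 2.2, 12.3]
time: 26.8
eef_pos: [0.5409, -0.028, 0.0837]
contact_force: [-6.2, 1.9, 17.1]
time: 26.97
eef_pos: [0.5409, -0.028, 0.0837]
contact_force: [-7.8, 2.5, 20.4]
```

The key is firmly seated: TCP held at z=0.0837 while the push rose to 20 N, and home was predicted at 0.0838. Now turn clockwise (ay +).

```bash
set -e
for i in 1 2; do python3 -m inch '[{"ax":0,"ay":0.1,"az":0,"x":0,"y":0,"z":0,"hand":1},{"ax":0,"ay":0.1,"az":0,"x":0,"y":0,"z":0,"hand":1},{"ax":0,"ay":0.1,"az":0,"x":0,"y":0,"z":0,"hand":1},{"ax":0,"ay":0.1,"az":0,"x":0,"y":0,"z":0,"hand":1}]' | sed -n '1,2p;4p'; 
python3 - <<'E'
from h import *
st()
E
done
```

```text
time: 27.3
eef_pos: [0.5412, -0.028, 0.0837]
contact_force: [-6.3, 3.0, 19.3]
27.3 [ 0.5412 -0.028   0.0837] F [-6.3  3.  19.3] M [0.57 1.18 0.09] op 0.105 q [-0.24  0.18  2.02  0.    0.94 -1.2 ]
[[ 0.571  0.002 -0.821]
 [ 0.821  0.     0.571]
 [ 0.001 -1.    -0.001]]
time: 27.63
eef_pos: [0.5411, -0.0282, 0.0837]
contact_force: [-6.8, 1.7, 19.5]
27.63 [ 0.5411 -0.0282  0.0837] F [-6.8  1.7 19.5] M [0.42 1.27 0.17] op 0.108 q [-0.24  0.18  2.02 -0.    0.94 -0.8 ]
[[ 0.845  0.001 -0.534]
 [ 0.534 -0.001  0.845]
 [ 0.001 -1.    -0.001]]
```

```bash
set -e
python3 -m inch '[{"ax":0,"ay":0.1,"az":0,"x":0,"y":-0.8,"z":0,"hand":1},{"ax":0,"ay":0.1,"az":0,"x":0,"y":0,"z":0,"hand":1},{"ax":0,"ay":0.1,"az":0,"x":0,"y":0,"z":0,"hand":1},{"ax":0,"ay":0.1,"az":0,"x":0,"y":0,"z":0,"hand":1}]' | sed -n '1,2p;4p'
python3 -c "from h import *;st()"
python3 -m inch '[{"ax":0,"ay":0.1,"az":0,"x":0,"y":0,"z":0,"hand":1},{"ax":0,"ay":0.1,"az":0,"x":0,"y":0,"z":0,"hand":1},{"ax":0,"ay":0.1,"az":0,"x":0,"y":0,"z":0,"hand":1},{"ax":0,"ay":0.1,"az":0,"x":0,"y":0,"z":0,"hand":1}]' | sed -n '1,2p;4p'
python3 -c "from h import *;st()"
```

```text
time: 27.97
eef_pos: [0.5406, -0.0283, 0.0837]
contact_force: [-6.1, 1.7, 16.8]
27.97 [ 0.5406 -0.0283  0.0837] F [-6.1  1.7 16.8] M [0.34 1.15 0.16] op 0.106 q [-0.24  0.18  2.02 -0.    0.94 -0.4 ]
[[ 0.987  0.001 -0.163]
 [ 0.163 -0.001  0.987]
 [ 0.    -1.    -0.001]]
time: 28.3
eef_pos: [0.5405, -0.0283, 0.0837]
contact_force: [-6.5, 1.3, 16.7]
28.3 [ 0.5405 -0.0283  0.0837] F [-6.5  1.3 16.7] M [0.32 1.26 0.19] op 0.103 q [-0.24  0.18  2.02 -0.    0.94 -0.  ]
[[ 0.972 -0.     0.234]
 [-0.234 -0.001  0.972]
 [ 0.    -1.    -0.001]]
```

```bash
set -e
for i in 1 2 3 4; do python3 -m inch '[{"ax":0,"ay":0.05,"az":0,"x":0,"y":0,"z":0,"hand":1},{"ax":0,"ay":0,"az":0,"x":0,"y":0,"z":0,"hand":1}]' >/dev/null
python3 -c "
from h import *
s=get_state();Rm=R.from_quat(s['tcp_rot']).as_matrix();print(np.radians(78.2)-np.arctan2(Rm[1,0],Rm[0,0]),np.round(s['eef_pos'],4),np.round(s['contact_force'],1),np.round(s['wrist_torque'],2),round(s['opening'],3),np.round(Rm[2,1],4))"; done
```

```text
1.6480932527644467 [ 0.5405 -0.0283  0.0837] [-6.6  1.1 16.7] [0.29 1.27 0.06] 0.106 -1.0
1.6977768470968364 [ 0.5404 -0.0283  0.0837] [-7.1  1.4 16.6] [0.3  1.26 0.09] 0.106 -1.0
1.7477619077161393 [ 0.5404 -0.0283  0.0837] [-6.1  1.4 16.2] [0.28 1.24 0.09] 0.108 -1.0
1.7975894364261118 [ 0.5404 -0.0283  0.0837] [-5.7  2.5 17.7] [0.31 1.27 0.14] 0.106 -1.0
```

```bash
set -e
for i in 1 2 3; do python3 -m inch '[{"ax":0,"ay":0.04,"az":0,"x":0,"y":0,"z":0,"hand":1},{"ax":0,"ay":0,"az":0,"x":0,"y":0,"z":0,"hand":1}]' >/dev/null
python3 -c "
from h import *
s=get_state();Rm=R.from_quat(s['tcp_rot']).as_matrix();print(np.radians(78.2)-np.arctan2(Rm[1,0],Rm[0,0]),np.round(s['eef_pos'],4),np.round(s['contact_force'],1),np.round(s['wrist_torque'],2),round(s['opening'],3),np.round(Rm[2,1],4))"; done
```

```text
1.836793486717311 [ 0.5404 -0.0282  0.0837] [-6.1  2.2 18.1] [0.35 1.27 0.24] 0.108 -1.0
1.875912264940787 [ 0.5404 -0.0282  0.0837] [-6.5  2.5 16.8] [0.38 1.29 0.38] 0.106 -1.0
1.9165982954333753 [ 0.5404 -0.028   0.0837] [-6.   2.6 17.5] [0.5  1.21 0.3 ] 0.106 -1.0
```

Torque climbed from 0.09 to 0.38 N m at 1.84–1.88 rad, so the plug is on its stop. A final numeric check of the key in the grip and the bottle, then hand in.

```bash
set -e
python3 -m inch '[{"ax":0,"ay":0,"az":0,"x":0,"y":0,"z":0,"hand":1},{"ax":0,"ay":0,"az":0,"x":0,"y":0,"z":0,"hand":1},{"ax":0,"ay":0,"az":0,"x":0,"y":0,"z":0,"hand":1}]'
python3 - <<'E'
from m import *
st();c=cam("wrist");c0=pickle.load(open("w10.pkl","rb"));br=lambda i,h:(i[...,0]>130)&(i[...,1]<90)&(h[...,1]>150)
for k in(c0,c):
    b=blobs(k,br,(290,310,360,440))[0];print(b[0],b[1].round(1),b[2])
t2=cam("top");t0=pickle.load(open("p6.pkl","rb"))[0]
for k in(t0,t2):
    m=(k["img"][235:262,210:235].max(2)<60);y,x=np.nonzero(m);print("cap",x.mean()+210,y.mean()+235,m.sum())
for r in((210,150,250,195),(345,140,375,175),(415,145,455,185)):
    x0,y0,x1,y1=r;print("diff",np.abs(t2["img"][y0:y1,x0:x1].astype(int)-pickle.load(open("top.pkl","rb"))["img"][y0:y1,x0:x1]).max(2).__gt__(40).sum())
E
```

```text
time: 29.72
eef_pos: [0.5404, -0.0279, 0.0837]
tcp_rot: [0.681, -0.192, 0.192, -0.68]
contact_force: [-6.3, 2.8, 16.9]
opening: 0.109
29.72 [ 0.5404 -0.0279  0.0837] F [-6.3  2.8 16.9] M [0.53 1.22 0.4 ] op 0.109 q [-0.24  0.18  2.02 -0.    0.94  0.31]
[[ 0.852 -0.     0.523]
 [-0.523 -0.     0.852]
 [-0.    -1.    -0.   ]]
1794 [321.  359.7] ((321.0, 360.0), (70.0, 26.0), 90.0)
1757 [321.1 359.8] ((321.0, 360.0), (70.0, 26.0), 90.0)
cap 223.19753086419752 248.79012345679013 81
cap 223.2560975609756 248.76829268292684 82
diff 0
diff 0
diff 0
```

```bash
python3 -c "
from plant import sign_off
print(sign_off())"
```

```text
the job is handed in; nothing more can be done
None
```

The job is handed in at about 30 s of the 72 s. The bottle stands let go on the small cork coaster, and the arm is still holding the key fully home and turned to the plug's stop.

**Last checks**
- **Bottle:** the cap's pixel position did not change between letting go and the end. It sits within about 1 px (2–3 mm) of where an upright bottle at the coaster's centre should show.
- **Key home:** the tool held at z = 0.0837 m while the push rose to 20 N; fully home was predicted at 0.0838 m. About 17 N is still pressing it down.
- **Turn:** the tool has turned 1.92 rad from rest. Torque climbed from 0.09 to about 0.4 N m past roughly 1.84 rad, which fits the plug's stop plus its play. The plug's angle itself cannot be read directly.
- **Grip:** the key head sits in the same place between the pads as before insertion, so it has not slipped.
- **Bystanders:** the cat, jar and brush cup show no change in the top view since the start.

**What failed or disagreed on the way**
- The first moves were refused because each row needs all seven values; nothing moved.
- The first try at standing the bottle up stopped at about 52° of tilt on a wrist joint limit, so I turned to a different heading and tilted it there.
- Crossing the wrist and top views gave the keyhole height as about 0.10 m. I rejected that, because the lid measured 0.180 m across at the stated height of 0.065 m.
- The same check on the key head gave 0.095 m from the first two pictures and 0.108 m from the wrist and side views. I used the stated 0.099 m.

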